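Hold the roll-feed guard at the bevel's angle

TASK

The interlock switch of this roll feed has to be set at the guard opening that the sliding bevel on the bench is locked to. Stand the bevel on its wooden stock and lay it flush along the plain cheek of the feed (the side without pulley and gears) with its blade rising towards the handle end of the guard, and let go of it; then lift the handle end of the sprung guard until the guard is parallel with the blade, and finish while holding it still there. Do not upset the bevel's setting, and leave the other things on the bench where they are.

Things in the scene. Friction and masses are not known exactly. Their poses are not given: they have to be found in the camera images.
- feed: Roll feed of a press, fixed grey box 230 x 240 x 116 mm (x, y, z, guard shut). Origin: centre of its underside on the bench; x runs from the handle end (front) to the hinge end, y left, z up. Plain cheek: flat upright face at y = -120 mm, x -115 to 115, 108 high. Pulley, gears and switch stick out opposite, to y = 170. Strip table in front, to x = -162, 52 to 72 mm up.
- guard (a joint): Opening of the sprung guard, rad: 0 shut (level) as at the start, grows as the handle end rises, to 1.5. Springs and weight pull it shut, 5 N at the handle when shut to about 8 N at 0.85 rad; let go, it falls shut. With the bevel flush, guard and blade are parallel when guard equals blade.
- guard_handle (a point): Middle of the guard's round bar handle: 12 mm thick, 128 mm long, 38 mm over the guard's top, on two posts 104 mm apart; 154 mm above the bench when shut. Axes of the guard: x in its plane, from handle end to hinge, y along the bar. It lies 203 mm before (-x) and 41 mm above the hinge axis in these axes.
- guard_hinge (a point): Middle of the guard's hinge axis, 113 mm above the bench, at x = +108 mm of the feed; axes of the guard (the axis runs along y).
- bevel: Sliding bevel, about 0.3 kg, on its hardwood stock with brass ends: 180 x 24 x 32 mm (x, y, z). Origin: centre of the stock's underside. Blade pivot at x = -77, z = 17 mm; the blade rises from it away from the stock, to -x. +y side plain; -y side: thumb nut 7 mm out at the pivot. Flush on the plain cheek: origin at y = -132 mm of the feed, axes parallel. Pushed low it slides, pushed high it tips.
- blade (a joint): Angle the bevel is locked to, rad: the blade's rise above the horizontal with the stock on the bench, between 0.5 and 0.85 (differs each time). Stiff (3 N m): it stays as set unless it is forced.
- trysquare: Bystander: small steel try square lying flat, stock 95 x 16 x 18 mm.
- gib: Bystander: brass-faced gib strip lying flat, 40 x 230 x 16 mm.
- bolt_a: Bystander: large hexagon bolt standing on its head, 76 mm high.
- bolt_b: Bystander: another such bolt.
- spanner: Bystander: spanner lying on the bench.
- oil: Bystander: white oil bottle, 60 mm across, 170 mm high.
- tray: Bystander: low grey plastic tray, 150 x 110 x 35 mm.
- blade_root (a point): Point on the middle line of the bevel's steel blade (4 mm thick, 26 mm wide), 40 mm from the pivot along the blade; the blade's free end is 125 mm further on. Its x axis points along the blade, down to the pivot.

How it is judged (in metres and radians):
On the way:
1. the bevel stands flush along the plain cheek, blade rising towards the handle end, let go, the guard still shut (y of bevel in the frame of feed between -0.1355 and -0.128 m and x of bevel in the frame of feed between -0.1 and 0.1 m and x of blade_root in the frame of feed below 0 m and angle between the x axis of bevel and the x axis of feed, either way round below 0.03 rad and angle between bevel's own z axis and vertical below 0.05 rad and height (world z) of bevel below 0.004 m and contact force between bevel and the arm below 0.3 N and contact force between bevel and the fingers below 0.3 N and value of joint guard below 0.08 rad), for 0.3 s.
At the end, for the whole second after the job is handed in: Fingers hold the guard still, within 0.07 rad (4 deg) of parallel with the blade, nothing else propping it; the bevel stands untouched on the bench, stock within 3.5 mm and 0.03 rad of flush with the plain cheek, its middle within 100 mm of the cheek's, blade rising to the handle end (angle between the x axis of guard_handle and the x axis of blade_root, either way round below 0.07 rad and value of joint guard between 0.42 and 0.93 rad and velocity of joint guard between -0.05 and 0.05 rad/s and contact force between guard and the fingers above 2 N and contact force between guard and bevel below 0.3 N and y of bevel in the frame of feed between -0.1355 and -0.128 m and x of bevel in the frame of feed between -0.1 and 0.1 m and x of blade_root in the frame of feed below 0 m and angle between the x axis of bevel and the x axis of feed, either way round below 0.03 rad and angle between bevel's own z axis and vertical below 0.05 rad and height (world z) of bevel below 0.004 m and contact force between bevel and the arm below 0.3 N and contact force between bevel and the fingers below 0.3 N); the arm keeps its last pose, push and grip.
It fails at once if the bevel's setting is upset (velocity of joint blade above 0.4 rad/s or velocity of joint blade below -0.4 rad/s).
It fails at once if another thing on the bench is moved by more than 30 mm (distance of any of trysquare, gib, bolt_a, bolt_b, spanner, oil, tray from where it was at the start of the episode above 0.03 m).
It also fails if it takes over 64 s, if anything falls off the work surface, if the arm or the gripper's body presses on something with over 40 N, if the wrist force passes 120 N, or if a joint passes its speed limit or range.

ROBOT

A 7-joint arm with a two-finger parallel gripper is mounted at the origin on the work surface. World frame = base frame: x ahead of the robot, y to its left, z up, the work surface at z = 0. Lengths are in mm, angles in rad, forces in N, time in s.
With the tool pointing down it reaches from about 400 to 875 mm from the base axis. Payload 4.4 kg.
Tool frame: the origin (TCP) lies midway between the tips of the shut fingers; the grasp point (between the pads) lies 19 mm behind it; x points along the fingers, y is the direction in which the jaws open and shut, and the axes are right-handed (so a half turn about x gives the same grasp; the last joint's range is limited). The gripper opens to 85 mm and grips with 20 to 120 N. Pads are 22 mm wide; open, the fingers measure 114 mm over their backs; the gripper's body (76 mm by 85 mm) begins 54 mm behind the grasp point. The pads swing forward as they close: fully open they stand 13 mm farther back than shut.
Start: joints at [-1.238, 0.628, 0.038, 1.517, -0.027, 0.996, -0.02], TCP at [252.381, 599.017, 231.313] pointing down, gripper open.
Joint ranges: [-3.06, 3.06], [-0.37, 2.12], [-1.25, 1.32], [0.18, 2.47], [-1.1, 4.24], [0.23, 1.98], [-2.94, 2.94]. Speed limits (rad/s): [2.57, 2.57, 3.14, 3.14, 3.14, 3.14, 3.14].

INTERFACE

Orientations are given as [roll, pitch, yaw] about the fixed x, y, z axes, in that order (R = Rz(yaw) Ry(pitch) Rx(roll)).
In Python, from cell import ctrl gives the robot as it stands.
- The arm moves only by the tool arm_command, never from a script. Its argument "series" is a list of rows, each a list of 7 numbers: the opening, from 0 (shut) to 1 (fully open), then the shift along the world's x, y, z in cm, then the turn, a rotation vector about the world's x, y, z in degrees. In form: [[claw, x, y, z, rx, ry, rz], ...]. A call has 1 to 20 rows; each row shifts and turns the commanded pose from where the row before left it; what a row does not reach is not made up. A row lasts 1/12 s, in which the tool goes at most 41.7 mm and 7.16 degrees, less where a joint would pass 70% of its speed; a pose out of reach is approached as far as the arm can. A call with a gripper value outside its range is refused whole. The fingers move at their own pace and stop on an object; the grip force is fixed at half the most. Time passes only in rows, so rows that do not move let the fingers close. It gives the time, the measured TCP pose, the force and the opening at its end, in the units of the state.
- ctrl.read_state(): the state, without advancing time (a new reading comes with each control period).
- ctrl.get_image(name): name is "scene" or "side" or "wrist"; returns the picture (400x640x3 uint8, blue, green, red); there is no depth.
- ctrl.calibration(name): a dict with "fovy" (degrees; the focal length in pixels is half the picture's height over the tangent of half this angle, whatever the lens; pixels are square), "cx", "cy" (the principal point, pixels), "k1" (the pictures are not rectified: a ray, as slopes to the right and down, at radius r is drawn at 1 + k1 r^2 times it, then the intrinsics apply), "cam_to_world" (4x4, takes a point from camera to world coordinates); the wrist camera has in their place "T_tool_cam" (4x4, takes a point from camera to tool coordinates, whose origin is the TCP and whose axes are the tool frame's). Camera axes: x right, y up, looking along -z (the intrinsics and any distortion apply to the point x, -y, -z); pixel columns grow to the right and rows downward; lengths in mm; the calibration is good to about 2 mm. A picture is of the moment at which its call begins: read the wrist's pose just before it. calibration takes no time and is no camera call.
- ctrl.finish_job(): hands the job in, once; it reports no verdict.
Trained networks look in the newest picture that a camera, given by its name, has taken for a name from the list of things; names that differ only in an ending like _2 or _b are one class to them, and where a whole thing is asked for, a point or a joint stands for the part that bears it (a point fixed in the world has none). Each returns a list of dicts, best first, with "conf" (0 to 1); they miss things now and then, are a little off and sometimes report something else, mostly with a low value. They report only what shows in the picture. A call takes as long as a camera call.
- ctrl.spot_in(label, camera): "centre" ([x, y, z] in mm, in world coordinates, good to about 4 mm: the middle of the surface that is visible of it).
The state is a dict: "clock": time; "qpos": joint angles; "qd": joint speeds; "tau": joint torques, N m; "eef_pos": TCP position; "tool_rot": TCP orientation; "force": force on the tool from outside, world axes, zero at the start; "torque": the same for the moment, N m; "width": finger opening in mm.
Only numpy, scipy, OpenCV 4.12 (cv2) and the standard library are available. Lean on these libraries where they do the work, as an engineer would, in place of code of your own. Each camera call takes 0.05 s, during which the arm holds its last target.

## Working session

There is one attempt and no reset: what is moved stays moved. The work goes in short steps, Python scripts to look and compute and a tool call to move; the robot and the scene stay as the last step left them, time stands still between calls to the robot, and variables do not carry over. Pictures are saved under pics/ and viewed, and the job is handed in when it is done.

Besides the shell and the picture viewer there is one more tool, called as a command line: name --pt "numbers of a row" for each row, then --argument value for the rest. arm_command: Moves the arm, as the interface text tells. Its arguments: {"type":"object","properties":{"series":{"type":"array"}},"required":["series"]}

```bash
ls; mkdir -p pics; python3 - <<'E'
from cell import ctrl
import cv2, json, numpy as np
s=ctrl.read_state(); print(s)
for n in ("scene","side","wrist"):
    im=ctrl.get_image(n); cv2.imwrite(f"pics/{n}0.png",im)
    c=ctrl.calibration(n); print(n,{k:(np.round(v,3).tolist() if not isinstance(v,str) else v) for k,v in c.items()})
E
```

```text
pics
{'clock': 0.0, 'qpos': array([-1.23781137,  0.62937111,  0.03844218,  1.51838938, -0.02696497,
        0.9962719 , -0.01998882]), 'qd': array([ 5.94649824e-05, -1.43715695e-03, -3.22704607e-04, -8.86304580e-05,
        1.58096279e-03, -1.81479779e-03, -2.20214328e-04]), 'tau': array([-6.59379657e-04, -5.63403726e+01,  1.22599650e+00, -1.93453145e+01,
        1.09348178e-02,  1.05420436e-02, -6.44232827e-06]), 'eef_pos': array([252.13295934, 598.4227179 , 230.36606769]), 'tool_rot': array([-1.54139951,  1.56887459, -1.94015489]), 'force': array([0.30651655, 0.65596256, 0.13699193]), 'torque': array([ 0.01129686, -0.01303494,  0.0070219 ]), 'width': 85.26210767052739}
scene {'fovy': 54.421, 'cx': 324.328, 'cy': 207.662, 'k1': -0.006, 'cam_to_world': [[-0.616, -0.448, 0.648, 1458.068], [0.788, -0.349, 0.508, 657.103], [-0.002, 0.823, 0.568, 901.681], [0.0, 0.0, 0.0, 1.0]]}
side {'fovy': 57.325, 'cx': 318.766, 'cy': 198.647, 'k1': -0.06, 'cam_to_world': [[0.901, 0.286, -0.326, 160.612], [-0.433, 0.61, -0.663, -827.536], [0.009, 0.739, 0.674, 918.492], [0.0, 0.0, 0.0, 1.0]]}
wrist {'fovy': 68.879, 'cx': 319.663, 'cy': 197.43, 'k1': -0.047, 'T_tool_cam': [[-0.0, 0.268, -0.964, -142.23], [1.0, 0.001, -0.0, -0.318], [0.001, -0.964, -0.268, -67.501], [0.0, 0.0, 0.0, 1.0]]}
```

View pics/scene0.png

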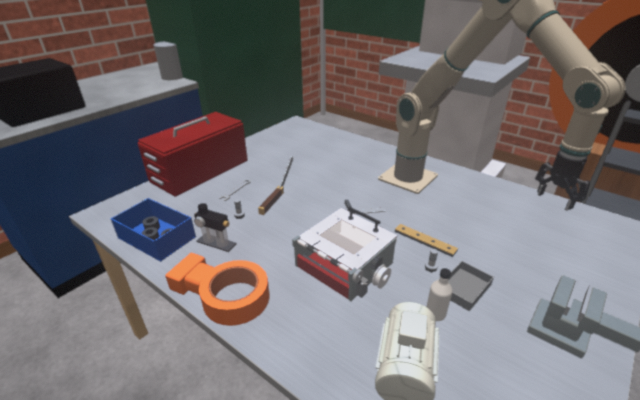

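View pics/side0.png

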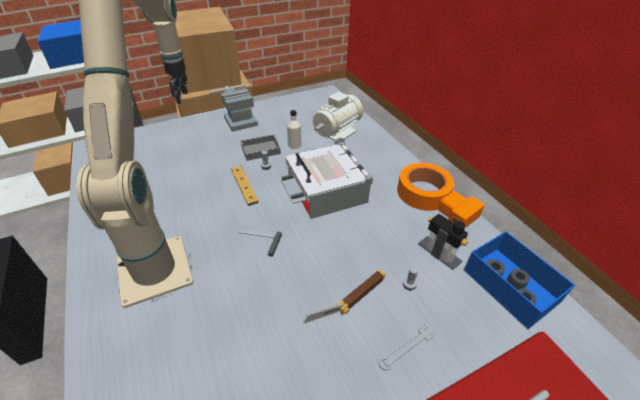

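View pics/wrist0.png

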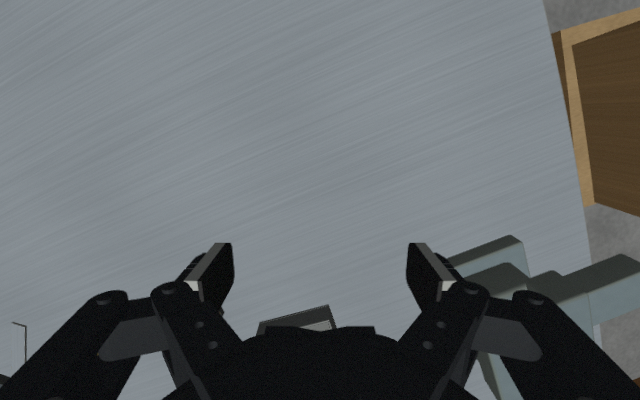

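Side view: the feed is at about (328,180) with its handle towards the robot and its plain cheek facing the camera. The bevel is at (305-385, 270-320). The try square lies between it and the robot.

```bash
cat > h.py <<'E'
from cell import ctrl
import cv2, numpy as np
from scipy.spatial.transform import Rotation as R
def KD(c):
    f=200/np.tan(np.radians(c["fovy"])/2)
    return np.array([[f,0,c["cx"]],[0,f,c["cy"]],[0,0,1.]]), np.array([c["k1"],0,0,0,0.])
def pose_tool(s=None):
    s=s or ctrl.read_state(); T=np.eye(4); T[:3,:3]=R.from_euler('xyz',s["tool_rot"]).as_matrix(); T[:3,3]=s["eef_pos"]; return T
def c2w(n,s=None):
    c=ctrl.calibration(n)
    return np.array(c["cam_to_world"]) if n!="wrist" else pose_tool(s)@np.array(c["T_tool_cam"])
F=np.diag([1,-1,-1.])
def rays(n,px,T=None):
    c=ctrl.calibration(n);K,D=KD(c);T=c2w(n) if T is None else T
    u=cv2.undistortPoints(np.array(px,float).reshape(-1,1,2),K,D).reshape(-1,2)
    d=np.c_[u,np.ones(len(u))]@F@T[:3,:3].T
    return T[:3,3],d
def on_z(n,px,z,T=None):
    o,d=rays(n,px,T); t=(z-o[2])/d[:,2]; return o+d*t[:,None]
def proj(n,P,T=None):
    c=ctrl.calibration(n);K,D=KD(c);T=c2w(n) if T is None else T
    Pc=(np.array(P,float).reshape(-1,3)-T[:3,3])@T[:3,:3]@F
    return cv2.projectPoints(Pc,np.zeros(3),np.zeros(3),K,D)[0].reshape(-1,2)
def tri(o1,d1,o2,d2):
    A=np.c_[d1,-d2]; t=np.linalg.lstsq(A,o2-o1,rcond=None)[0]
    a=o1+d1*t[0];b=o2+d2*t[1]; return (a+b)/2,np.linalg.norm(a-b)
E
python3 - <<'E'
from h import *
for cam in ("side","scene"):
    ctrl.get_image(cam)
    for n in ["feed","guard_handle","bevel","blade_root","trysquare","gib","bolt_a","spanner","oil","tray"]:
        r=ctrl.spot_in(n,cam); print(cam,n,[(np.round(x["centre"]).tolist(),round(x["conf"],2)) for x in r[:3]])
im=cv2.imread("pics/side0.png")
cv2.imwrite("pics/side0_bev.png",cv2.resize(im[250:340,290:410],None,fx=6,fy=6,interpolation=cv2.INTER_CUBIC))
cv2.imwrite("pics/side0_feed.png",cv2.resize(im[130:230,270:390],None,fx=6,fy=6,interpolation=cv2.INTER_CUBIC))
E
```

```text
side feed [([627.0, 53.0, 114.0], 0.77)]
side guard_handle []
side bevel [([500.0, -361.0, 28.0], 0.81), ([627.0, 51.0, 113.0], 0.43)]
side blade_root [([381.0, -391.0, 75.0], 0.8), ([485.0, 342.0, 32.0], 0.72)]
side trysquare [([358.0, -20.0, 12.0], 0.94)]
side gib [([560.0, -543.0, 9.0], 0.57), ([372.0, 245.0, 19.0], 0.56)]
side bolt_a [([671.0, -390.0, 26.0], 0.69), ([490.0, 340.0, 32.0], 0.54)]
side spanner [([559.0, -542.0, 7.0], 0.87)]
side oil [([649.0, 423.0, 82.0], 0.93)]
side tray [([511.0, 492.0, 10.0], 0.89)]
scene feed [([689.0, 137.0, 111.0], 0.88), ([498.0, 352.0, 24.0], 0.28)]
scene guard_handle [([656.0, 118.0, 119.0], 0.93)]
scene bevel [([516.0, -344.0, 30.0], 0.64)]
scene blade_root [([395.0, -382.0, 70.0], 0.48)]
scene trysquare [([347.0, 2.0, 9.0], 0.73)]
scene gib [([383.0, 278.0, 17.0], 0.89), ([390.0, -386.0, 73.0], 0.47)]
scene bolt_a [([501.0, 349.0, 20.0], 0.61), ([693.0, -372.0, 32.0], 0.46)]
scene spanner [([572.0, -536.0, 8.0], 0.5), ([384.0, 276.0, 16.0], 0.35)]
scene oil [([679.0, 446.0, 97.0], 0.83)]
scene tray [([489.0, 481.0, 5.0], 0.59)]
```

View pics/side0_bev.png

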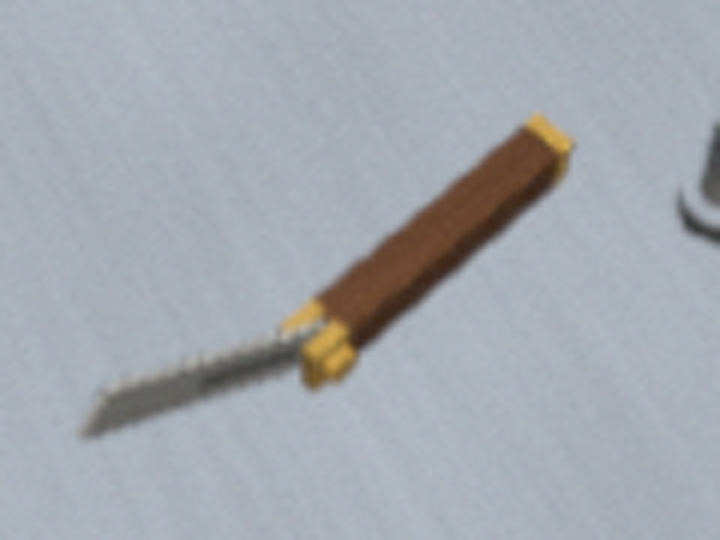

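View pics/side0_feed.png

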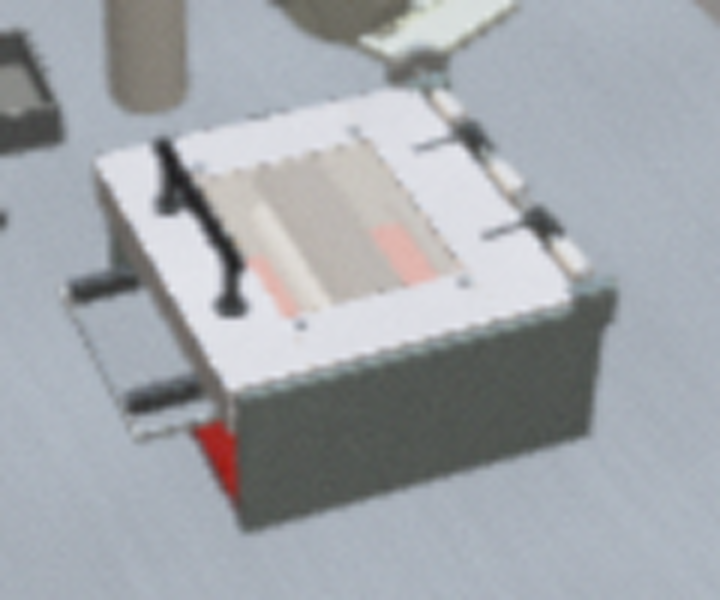

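```bash
python3 - <<'E'
from h import *
p=np.array([[243,530],[592,433]])/6+[270,130]
w=on_z("side",p,0); print("cheek bottom",w, np.degrees(np.arctan2(*(w[1]-w[0])[[1,0]])),np.linalg.norm(w[1]-w[0]))
# bevel: top rear-end corners & top front
p=np.array([[528,120],[572,148],[320,300],[358,322],[90,435],[105,392],[327,385]])/6+[290,250]
print(on_z("side",p,32))
print(np.degrees(R.from_euler('xyz',ctrl.read_state()["tool_rot"]).as_matrix()[:,1]), R.from_euler('xyz',ctrl.read_state()["tool_rot"]).as_matrix().round(2))
E
```

```text
cheek bottom [[ 5.33857344e+02 -3.93314241e+00  0.00000000e+00]
 [ 7.63480125e+02 -1.92760432e+01 -1.13686838e-13]] -3.8226986603583812 230.13479985698856
[[ 612.40900291 -314.03310533   32.        ]
 [ 622.89213279 -337.76317551   32.        ]
 [ 470.37007678 -359.53697317   32.        ]
 [ 480.58976713 -377.23208467   32.        ]
 [ 346.57874534 -376.22565173   32.        ]
 [ 361.21885846 -359.91707653   32.        ]
 [ 452.385529   -399.37538434   32.        ]]
[ 2.22492847e+01  5.27993909e+01 -2.10425016e-03] [[-0.    0.39  0.92]
 [-0.    0.92 -0.39]
 [-1.   -0.   -0.  ]]
```

arm_command --pt "1 1.54 -3.1 0.6 0 0 -3.55" --pt "1 1.54 -3.1 0.6 0 0 -3.55" --pt "1 1.54 -3.1 0.6 0 0 -3.55" --pt "1 1.54 -3.1 0.6 0 0 -3.55" --pt "1 1.54 -3.1 0.6 0 0 -3.55" --pt "1 1.54 -3.1 0.6 0 0 -3.55" --pt "1 1.54 -3.1 0.6 0 0 -3.55" --pt "1 1.54 -3.1 0.6 0 0 -3.55" --pt "1 1.54 -3.1 0.6 0 0 -3.55" --pt "1 1.54 -3.1 0.6 0 0 -3.55" --pt "1 1.54 -3.1 0.6 0 0 -3.55" --pt "1 1.54 -3.1 0.6 0 0 -3.55" --pt "1 1.54 -3.1 0.6 0 0 -3.55" --pt "1 1.54 -3.1 0.6 0 0 -3.55" --pt "1 1.54 -3.1 0.6 0 0 -3.55" --pt "1 1.54 -3.1 0.6 0 0 -3.55" --pt "1 1.54 -3.1 0.6 0 0 -3.55" --pt "1 1.54 -3.1 0.6 0 0 -3.55" --pt "1 1.54 -3.1 0.6 0 0 -3.55" --pt "1 1.54 -3.1 0.6 0 0 -3.55"

```text
clock: 2.92
eef_pos: [560.9, -22.4, 351.9]
tool_rot: [2.348, 1.57, 0.707]
force: [1.5, -0.4, -0.8]
width: 85.2
```

```bash
cat > snap.py <<'E'
import sys; from h import *
s=ctrl.read_state(); im=ctrl.get_image(sys.argv[1]); cv2.imwrite(f"pics/{sys.argv[2]}.png",im)
np.save(f"pics/{sys.argv[2]}.npy",c2w(sys.argv[1],s)); 
print(s["clock"],s["eef_pos"].round(1),R.from_euler('xyz',s["tool_rot"]).as_matrix().round(3).tolist(),s["force"].round(1),s["width"],s["qpos"].round(3))
E
python3 snap.py wrist w1
```

```text
2.9167 [560.9 -22.4 351.9] [[0.0, 0.998, -0.07], [0.0, -0.07, -0.998], [-1.0, 0.0, -0.0]] [ 1.5 -0.4 -0.8] 85.23667151621322 [-0.338  0.418  0.494  1.606 -0.211  1.171  0.133]
```

View pics/w1.png

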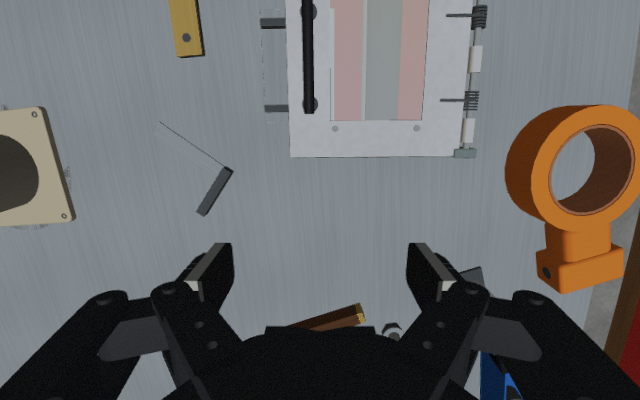

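arm_command --pt "1 -1.34 -3.15 -0.43 0 0 -5.67" --pt "1 -1.34 -3.15 -0.43 0 0 -5.67" --pt "1 -1.34 -3.15 -0.43 0 0 -5.67" --pt "1 -1.34 -3.15 -0.43 0 0 -5.67" --pt "1 -1.34 -3.15 -0.43 0 0 -5.67" --pt "1 -1.34 -3.15 -0.43 0 0 -5.67" --pt "1 -1.34 -3.15 -0.43 0 0 -5.67" --pt "1 -1.34 -3.15 -0.43 0 0 -5.67" --pt "1 -1.34 -3.15 -0.43 0 0 -5.67" --pt "1 -1.34 -3.15 -0.43 0 0 -5.67" --pt "1 -1.34 -3.15 -0.43 0 0 -5.67" --pt "1 -1.34 -3.15 -0.43 0 0 -5.67" --pt "1 0 0 0 0 0 0" --pt "1 0 0 0 0 0 0"

```text
clock: 4.13
eef_pos: [398.0, -400.6, 299.5]
tool_rot: [0.205, 1.57, -2.624]
force: [0.1, 0.6, -0.5]
width: 85.6
```

```bash
python3 snap.py wrist w2; python3 - <<'E'
from h import *
T=np.load("pics/w1.npy"); w=on_z("wrist",[[290,157],[475,157]],116,T); print(w)
E
```

```text
4.1333 [ 398.  -400.6  299.5] [[-0.001, 0.307, -0.952], [-0.001, -0.952, -0.307], [-1.0, 0.0, 0.001]] [ 0.1  0.6 -0.5] 85.61331995834482 [ 0.233  0.541  0.81   1.684 -0.43   1.104 -0.09 ]
[[524.00395499  -2.66994259 116.        ]
 [766.16468617 -19.16347592 116.        ]]
```

View pics/w2.png

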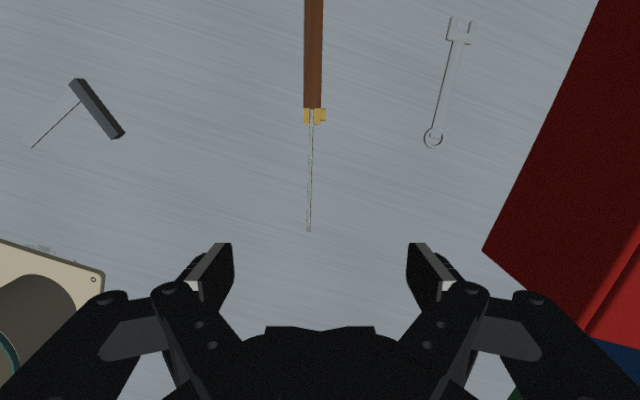

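```bash
python3 - <<'E'
import cv2
im=cv2.imread("pics/w2.png"); cv2.imwrite("pics/w2z.png",cv2.resize(im[0:240,260:360],None,fx=5,fy=2.5,interpolation=cv2.INTER_CUBIC)[:600])
E
```

```text
(no output)
```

View pics/w2z.png

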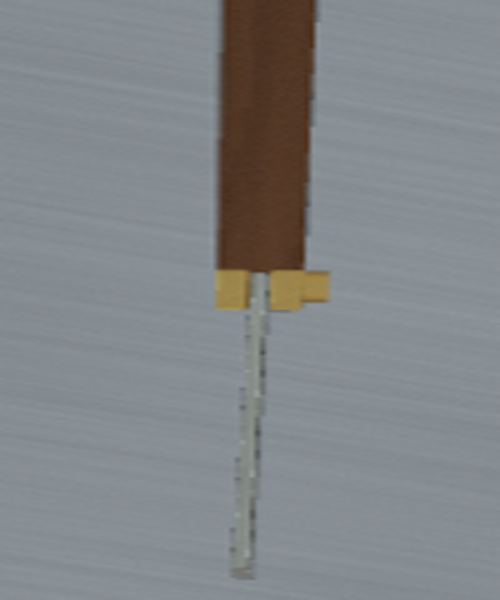

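```bash
python3 - <<'E'
from h import *
T=np.load("pics/w2.npy")
P=on_z("wrist",[[304.4,0],[303.4,108],[323.4,0],[321,108],[303,123.5],[320.6,123.5]],32,T); print(P.round(1))
for a,b in((0,1),(2,3)):
    d=P[a]-P[b]; print(np.degrees(np.arctan2(d[1],d[0])))
print("width",np.linalg.norm(P[4]-P[5]), np.linalg.norm(P[0]-P[2]))
mid=(P[4]+P[5])/2; yaw=np.radians(18); 
for yaw in np.radians([17,18,19]):
    u=np.array([np.cos(yaw),np.sin(yaw),0]); n=np.array([-u[1],u[0],0]); o=mid+90*u; print("origin",o)
    # intersect tip ray with plane
    piv=o-77*u; piv[2]=17
    for px in ([308.6,231],):
        oo,d=rays("wrist",[px],T); t=((piv-oo)@n)/(d[0]@n); X=oo+d[0]*t; r=X-piv
        print("tip",X,"along",-(r@u),"z",r[2])
        # intersect constraint length 165 approx
        for L in (165,):
            best=min(np.linspace(.3,1.1,801),key=lambda th:np.linalg.norm(proj("wrist",piv+L*(-np.cos(th)*u+np.sin(th)*np.array([0,0,1])),T)-px))
            print("theta",best, proj("wrist",piv+L*(-np.cos(best)*u+np.sin(best)*np.array([0,0,1])),T))
    # side cam: tip pixel
    ps=np.array([[82,437],[105,390],[95,412]])/6+[290,250]
    for px in ps:
        oo,d=rays("side",[px]); t=((piv-oo)@n)/(d[0]@n); X=oo+d[0]*t; r=X-piv; print("side tip",-(r@u),r[2],np.linalg.norm(r),np.arctan2(r[2],-(r@u)))
E
```

```text
[[ 592.4 -318.3   32. ]
 [ 466.7 -355.8   32. ]
 [ 599.7 -341.    32. ]
 [ 474.  -378.4   32. ]
 [ 447.1 -361.3   32. ]
 [ 454.4 -384.2   32. ]]
16.6098060864303
16.597646528782594
width 24.03848230385157 23.769959289784087
origin [ 536.81916871 -346.42323138   32.        ]
tip [ 341.10598605 -406.25875608  137.18405916] along 127.65566173564696 z 120.18405915627886
theta 0.532 [[309.59321253 230.82292638]]
side tip 140.14133761551994 82.29055023888145 162.51562745559278 0.5309522158747149
side tip 127.35123968662606 104.2240296755981 164.56301714401215 0.685859132461363
side tip 132.90367199757065 93.5390333709197 162.52057344965243 0.613278940148735
origin [ 536.34682713 -344.92515531   32.        ]
tip [ 360.44178418 -402.08016844  185.79025973] along 107.95750772463515 z 168.79025973224728
theta 0.5469999999999999 [[311.33577392 230.52452639]]
side tip 141.9824784853331 87.55783428680297 166.80946778235742 0.5525944155506785
side tip 129.08225066860226 108.83758199310262 168.8426684572866 0.7005123425599201
side tip 134.6845430876801 98.44005711615603 166.82437169601215 0.6311603914655405
origin [ 535.84841247 -343.4355509    32.        ]
tip [ 374.11133723 -399.126092    220.15269117] along 94.0564756950644 z 203.1526911723906
theta 0.56 [[313.07348256 230.21068937]]
side tip 143.91819113287204 92.9815879822554 171.34182630828874 0.5736092915506916
side tip 130.90294049231517 113.5944292808066 173.31841850526672 0.7147238499206752
side tip 136.55731674694 103.49042240677636 171.34225482074496 0.6485083468695271
```

arm_command --pt "1 1.92 0.78 -2.5 0 0 -1.3" --pt "1 1.92 0.78 -2.5 0 0 0" --pt "1 1.92 0.78 -2.5 0 0 0" --pt "1 1.92 0.78 -2.5 0 0 0" --pt "1 1.92 0.78 -2.5 0 0 0" --pt "1 1.92 0.78 -2.5 0 0 0" --pt "1 0 0 -3.0 0 0 0" --pt "1 0 0 -3.0 0 0 0" --pt "1 0 0 -2.5 0 0 0" --pt "1 0 0 -1.5 0 0 0" --pt "1 0 0 0 0 0 0" --pt "1 0 0 0 0 0 0"

```text
clock: 5.18
eef_pos: [515.5, -350.3, 49.4]
tool_rot: [-1.593, 1.569, 1.844]
force: [-0.2, -0.4, 0.7]
width: 85.4
```

```bash
python3 snap.py wrist w3;python3 snap.py side s3
```

```text
5.1833 [ 515.5 -350.3   49.4] [[-0.0, 0.292, -0.956], [0.002, -0.956, -0.292], [-1.0, -0.002, -0.0]] [-0.2 -0.4  0.7] 85.3616703101334 [ 0.216  0.909  0.581  1.737 -0.718  0.721 -0.094]
5.2333 [ 516.  -351.3   50.5] [[0.001, 0.291, -0.957], [-0.0, -0.957, -0.291], [-1.0, 0.0, -0.001]] [ 0.2 -0.5  0. ] 85.74006497384785 [ 0.216  0.908  0.582  1.737 -0.717  0.721 -0.094]
```

View pics/w3.png

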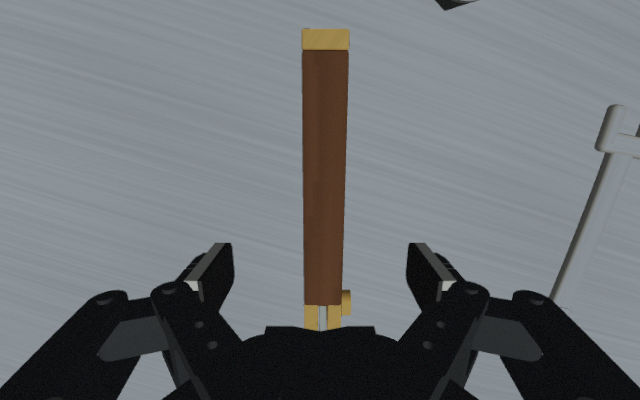

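View pics/s3.png

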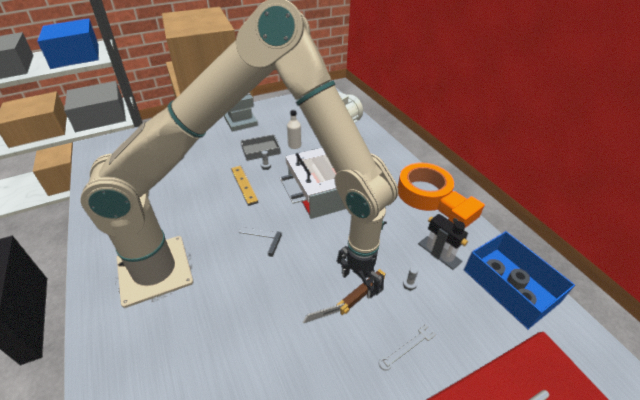

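arm_command --pt "1 0 0 -2.0 0 0 0" --pt "1 0 0 -1.5 0 0 0" --pt "1 0 0 -0.9 0 0 0" --pt "1 0 0 0 0 0 0" --pt "0 0 0 0 0 0 0" --pt "0 0 0 0 0 0 0" --pt "0 0 0 0 0 0 0" --pt "0 0 0 0 0 0 0" --pt "0 0 0 0 0 0 0" --pt "0 0 0 0 0 0 0" --pt "0 0 0 0 0 0 0" --pt "0 0 0 0 0 0 0"

```text
clock: 6.28
eef_pos: [515.2, -352.6, 6.4]
tool_rot: [2.217, 1.569, -0.631]
force: [-0.0, 0.1, 4.4]
width: 23.1
```

```bash
python3 snap.py wrist w4
```

```text
6.2833 [ 515.2 -352.6    6.4] [[0.001, 0.289, -0.957], [-0.001, -0.957, -0.289], [-1.0, 0.001, -0.001]] [-0.   0.1  4.4] 23.11808388726772 [ 0.246  0.966  0.532  1.745 -0.764  0.648 -0.058]
```

View pics/w4.png

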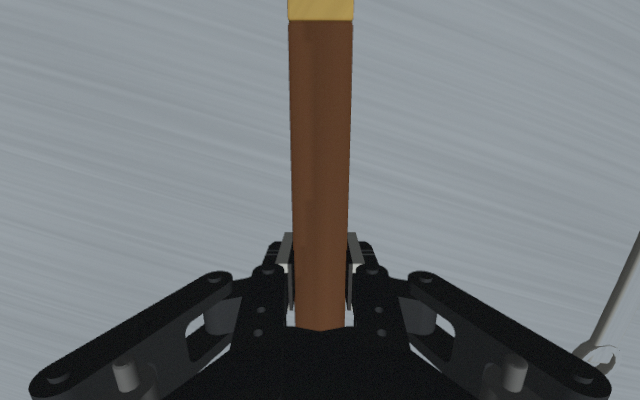

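arm_command --pt "0 0 0 0.5 0 0 0" --pt "0 0 0 1.0 0 0 0" --pt "0 0 0 1.0 0 0 0" --pt "0 0 0 0.5 0 0 0" --pt "0 0 0 0 0 0 0" --pt "0 0 0 0 0 0 0"

```text
clock: 6.83
eef_pos: [515.1, -352.1, 36.2]
tool_rot: [2.452, 1.57, -0.396]
force: [0.5, 0.1, -3.5]
width: 22.9
```

```bash
python3 snap.py wrist w5; python3 - <<'E'
from h import *
s=ctrl.read_state(); print(s["force"],s["torque"])
yaw=np.radians(-3.82); x=np.array([np.cos(yaw),np.sin(yaw)]); y=np.array([-x[1],x[0]])
Of=np.array([648.7,-11.6])+120*y; print(Of)
for bx,by in((20,-185),(20,-132)):
    b=Of+bx*x+by*y; print("bevel",b,"grasp",b-21.5*x)
print("rot",-3.82-16.6)
E
```

```text
6.8333 [ 515.1 -352.1   36.2] [[0.001, 0.289, -0.957], [-0.0, -0.957, -0.289], [-1.0, 0.001, -0.001]] [ 0.5  0.1 -3.5] 22.90904911584402 [ 0.226  0.927  0.567  1.741 -0.733  0.697 -0.082]
[-0.6037561   0.02580376 -2.6908405 ] [ 0.02607562 -0.01929233  0.00834581]
[656.69466337 108.13339283]
bevel [664.32512281 -77.78803168] grasp [642.87288993 -76.35565449]
bevel [667.85609913 -24.90578318] grasp [646.40386625 -23.47340599]
rot -20.42
```

View pics/w5.png

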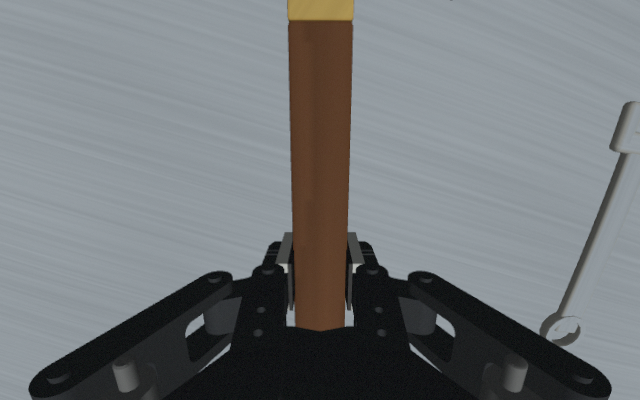

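arm_command --pt "0 1.06 2.18 0 0 0 -1.7" --pt "0 1.06 2.18 0 0 0 -1.7" --pt "0 1.06 2.18 0 0 0 -1.7" --pt "0 1.06 2.18 0 0 0 -1.7" --pt "0 1.06 2.18 0 0 0 -1.7" --pt "0 1.06 2.18 0 0 0 -1.7" --pt "0 1.06 2.18 0 0 0 -1.7" --pt "0 1.06 2.18 0 0 0 -1.7" --pt "0 1.06 2.18 0 0 0 -1.7" --pt "0 1.06 2.18 0 0 0 -1.7" --pt "0 1.06 2.18 0 0 0 -1.7" --pt "0 1.06 2.18 0 0 0 -1.7" --pt "0 0 0 0 0 0 0" --pt "0 0 0 0 0 0 0"

```text
clock: 8.05
eef_pos: [642.2, -87.7, 34.6]
tool_rot: [-0.811, 1.569, 2.272]
force: [-0.2, -0.5, -2.0]
width: 22.8
```

```bash
python3 snap.py side s6; python3 snap.py wrist w6
```

```text
8.05 [642.2 -87.7  34.6] [[-0.001, -0.058, -0.998], [0.001, -0.998, 0.058], [-1.0, -0.001, 0.001]] [-0.2 -0.5 -2. ] 22.816000615145214 [-0.296  1.     0.71   1.669 -0.856  0.814 -0.82 ]
8.1 [641.5 -90.1  35. ] [[-0.001, -0.061, -0.998], [-0.0, -0.998, 0.061], [-1.0, 0.0, 0.001]] [ 0.2 -1.4 -3.5] 22.79549846381547 [-0.294  0.999  0.711  1.67  -0.855  0.814 -0.82 ]
```

View pics/s6.png

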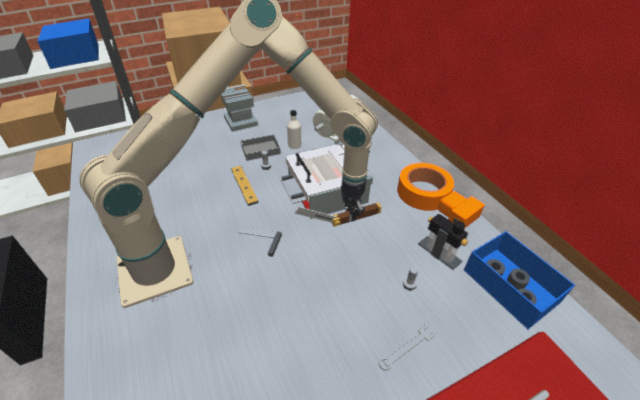

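View pics/w6.png

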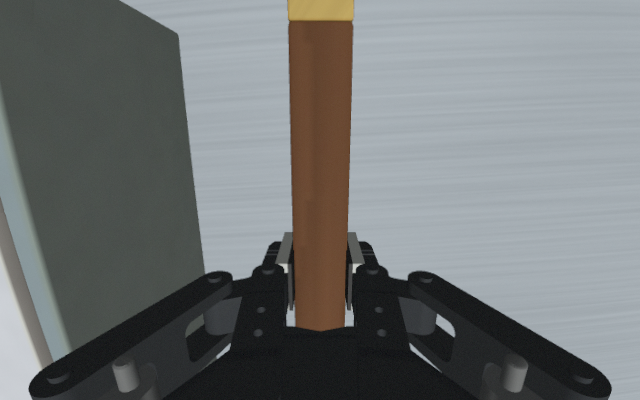

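```bash
python3 - <<'E'
from h import *
T=np.load("pics/w6.npy"); P=on_z("wrist",[[179,36],[203,258],[190.5,150]],0,T); print(P.round(1)); d=P[0]-P[1]; print(np.degrees(np.arctan2(d[1],d[0])))
Q=on_z("wrist",[[288,0],[290,100],[353,0],[351,100],[288,20],[353,20]],64,T); print(Q.round(1))
for a,b in((0,1),(2,3)):
    d=Q[a]-Q[b]; print(np.degrees(np.arctan2(d[1],d[0])))
E
```

```text
[[758.3 -18.7   0. ]
 [622.4 -10.2   0. ]
 [694.7 -14.7   0. ]]
-3.5848378981714384
[[ 749.   -85.9   64. ]
 [ 715.7  -83.8   64. ]
 [ 747.7 -108.4   64. ]
 [ 714.3 -106.4   64. ]
 [ 742.7  -85.4   64. ]
 [ 741.3 -108.1   64. ]]
-3.598372025090293
-3.384066970349316
```

arm_command --pt "0 0 0 -1.0 0 0 0" --pt "0 0 0 -1.0 0 0 0" --pt "0 0 0 -0.5 0 0 0" --pt "0 0 0 -0.3 0 0 0" --pt "0 0 0 0 0 0 0" --pt "0 0 0 0 0 0 0" --pt "0.3 0 0 0 0 0 0" --pt "0.4 0 0 0 0 0 0" --pt "0.5 0 0 0 0 0 0" --pt "0.55 0 0 0 0 0 0"

```text
clock: 8.98
eef_pos: [642.4, -90.7, 8.1]
tool_rot: [2.94, 1.57, -0.264]
force: [0.3, 0.0, 0.1]
width: 47.1
```

```bash
python3 snap.py wrist w7
```

```text
8.9833 [642.4 -90.7   8.1] [[0.001, -0.063, -0.998], [-0.0, -0.998, 0.063], [-1.0, 0.0, -0.001]] [0.3 0.  0.1] 47.14413057731764 [-0.279  1.033  0.682  1.673 -0.887  0.773 -0.798]
```

View pics/w7.png

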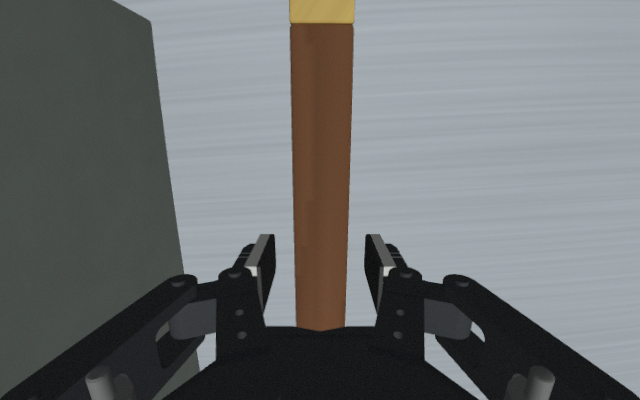

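arm_command --pt "0.55 0 0 3.5 0 0 0" --pt "0.55 0 0 4 0 0 0" --pt "0.55 0 -0.5 4 0 0 0" --pt "0.5 -0.1 -0.6 0 0 0 6.92" --pt "0.5 -0.1 -0.6 0 0 0 6.92" --pt "0.5 -0.1 -0.6 0 0 0 6.92" --pt "0.5 -0.1 -0.6 0 0 0 6.92" --pt "0.5 -0.1 -0.6 0 0 0 6.92" --pt "0.5 -0.1 -0.6 0 0 0 6.92" --pt "0.5 -0.1 -0.6 0 0 0 6.92" --pt "0.5 -0.1 -0.6 0 0 0 6.92" --pt "0.5 -0.1 -0.6 0 0 0 6.92" --pt "0.5 -0.1 -0.6 0 0 0 6.92" --pt "0.5 0 -0.6 0 0 0 6.92" --pt "0.5 0 -0.6 0 0 0 6.92" --pt "0.5 0 -0.6 0 0 0 6.92" --pt "0.5 0 0 0 6 -0.4 0" --pt "0.5 0 0 0 6 -0.4 0" --pt "0.5 0 0 0 6 -0.4 0" --pt "0.5 0 0 0 6 -0.4 0"

```text
clock: 10.7
eef_pos: [632.6, -174.4, 124.2]
tool_rot: [3.131, 1.147, 1.497]
force: [0.1, -0.3, -1.6]
width: 42.6
```

```bash
python3 snap.py wrist w8;python3 snap.py side s8
```

```text
10.7 [ 632.6 -174.4  124.2] [[0.03, 0.998, -0.057], [0.41, -0.064, -0.91], [-0.912, 0.004, -0.411]] [ 0.1 -0.3 -1.6] 42.585351626453345 [ 0.361  0.854  0.131  1.479 -0.57   1.06   0.739]
10.75 [ 629.8 -182.   121.2] [[0.03, 0.997, -0.067], [0.409, -0.074, -0.909], [-0.912, 0.0, -0.411]] [-0.5 -5.2 -1.5] 42.7325655711721 [ 0.37   0.859  0.135  1.478 -0.571  1.061  0.741]
```

View pics/w8.png

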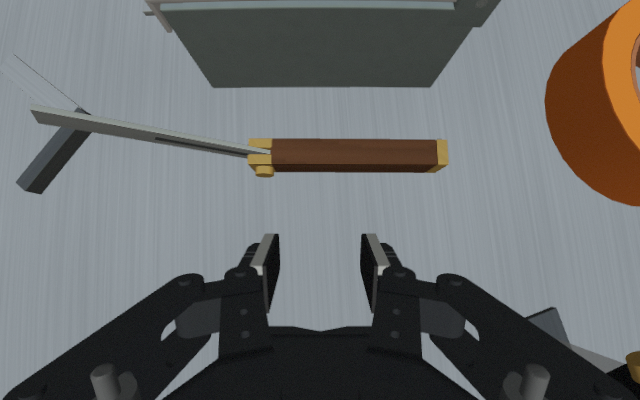

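View pics/s8.png

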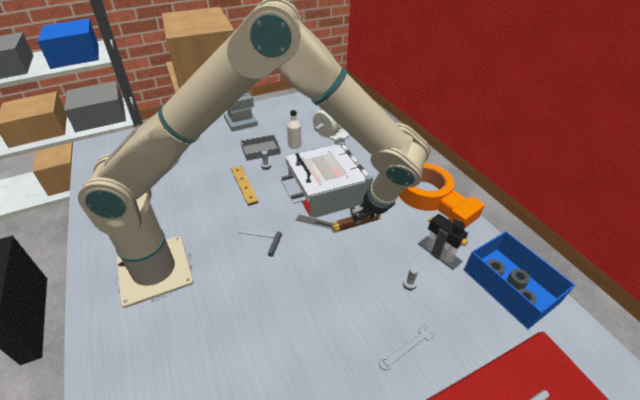

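arm_command --pt "0.5 0 0.5 -2.7 0 0 0" --pt "0.5 0 0.5 -2.7 0 0 0" --pt "0.5 0 0.5 -2.7 0 0 0" --pt "0.5 0 0.5 -2.5 0 0 0" --pt "0.5 0 0 -0.9 0 0 0" --pt "0.5 0 0 0 0 0 0" --pt "0.5 0 0 0 0 0 0"

```text
clock: 11.38
eef_pos: [632.4, -153.3, 8.2]
tool_rot: [3.138, 1.152, 1.505]
force: [-0.2, -0.1, -0.1]
width: 42.9
```

```bash
python3 snap.py wrist w9
```

```text
11.3833 [ 632.4 -153.3    8.2] [[0.027, 0.998, -0.057], [0.406, -0.063, -0.912], [-0.914, 0.002, -0.406]] [-0.2 -0.1 -0.1] 42.91002093024906 [ 0.356  0.998  0.083  1.535 -0.627  0.865  0.818]
```

View pics/w9.png

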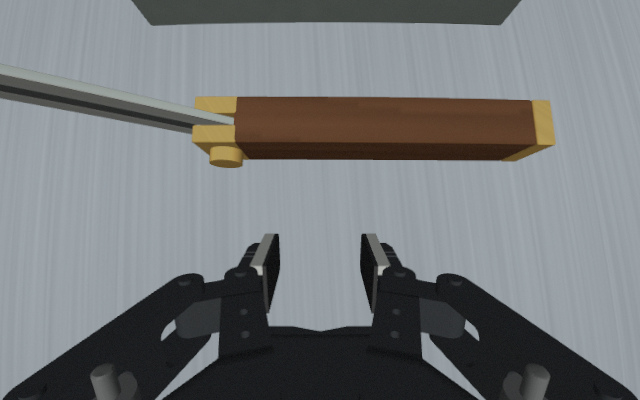

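arm_command --pt "0.5 0.05 1.4 -0.1 0 0 0" --pt "0.5 0.05 1.4 -0.1 0 0 0" --pt "0.5 0.05 0.8 0 0 0 0" --pt "0.5 0 0.3 0 0 0 0" --pt "0.5 0 0.3 0 0 0 0" --pt "0.5 0 0.3 0 0 0 0" --pt "0.5 0 0.3 0 0 0 0" --pt "0.5 0.04 0.6 0 0 0 0" --pt "0.5 0.04 0.6 0 0 0 0" --pt "0.5 0.04 0.6 0 0 0 0" --pt "0.5 0.04 0.6 0 0 0 0" --pt "0.5 0.04 0.6 0 0 0 0" --pt "0.5 0.04 0.6 0 0 0 0" --pt "0.5 0.04 0.6 0 0 0 0" --pt "0.5 0 0 0 0 0 0" --pt "0.5 0 0 0 0 0 0"

```text
clock: 12.77
eef_pos: [636.0, -62.0, 5.6]
tool_rot: [3.14, 1.149, 1.508]
force: [0.4, -0.2, 0.8]
width: 42.7
```

```bash
python3 snap.py wrist w10
```

```text
12.7667 [636.  -62.    5.6] [[0.026, 0.998, -0.056], [0.408, -0.062, -0.911], [-0.913, 0.0, -0.409]] [ 0.4 -0.2  0.8] 42.656410528181254 [ 0.246  0.972  0.047  1.628 -0.682  0.761  0.766]
```

View pics/w10.png

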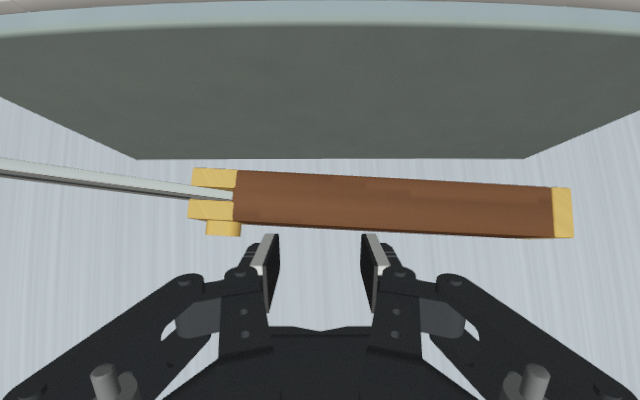

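arm_command --pt "0.5 0 -0.5 0 0 0 0" --pt "0.5 1.3 -0.3 0 0 0 0" --pt "0.5 1.3 0.3 0 0 0 0" --pt "0.5 0 0.5 0 0 0 0" --pt "0.5 0.03 0.4 0 0 0 0" --pt "0.5 0.03 0.4 0 0 0 0" --pt "0.5 0.03 0.4 0 0 0 0" --pt "0.5 0 0.2 0 0 0 0" --pt "0.5 0 0 0 0 0 0" --pt "0.5 0 0 0 0 0 0"

```text
clock: 13.65
eef_pos: [662.7, -49.0, 5.8]
tool_rot: [3.14, 1.15, 1.506]
force: [1.2, -0.1, 0.3]
width: 42.8
```

```bash
python3 snap.py wrist w11
```

```text
13.65 [662.7 -49.    5.8] [[0.026, 0.998, -0.057], [0.407, -0.063, -0.911], [-0.913, 0.001, -0.408]] [ 1.2 -0.1  0.3] 42.775895751983555 [ 0.211  0.992  0.06   1.561 -0.677  0.794  0.715]
```

View pics/w11.png

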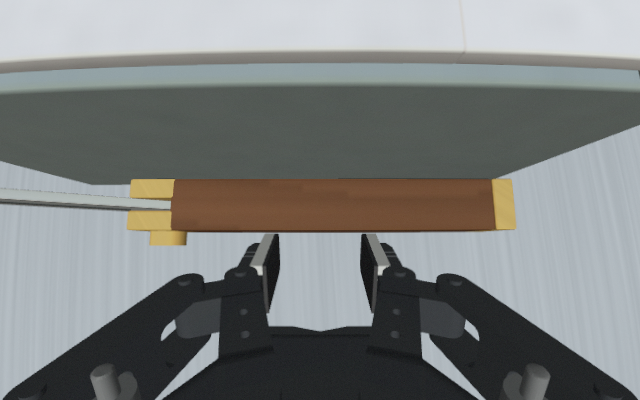

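arm_command --pt "0.5 0 0.2 0 0 0 0" --pt "0.5 0 0.2 0 0 0 0" --pt "0.5 0 0.2 0 0 0 0" --pt "0.5 0 0.1 0 0 0 0" --pt "0.5 0 0 0 0 0 0" --pt "0.5 0 0 0 0 0 0"

```text
clock: 14.2
eef_pos: [663.3, -44.9, 5.6]
tool_rot: [3.136, 1.154, 1.501]
force: [-0.7, -6.3, 1.6]
width: 42.4
```

```bash
python3 snap.py wrist w12
```

```text
14.2 [663.3 -44.9   5.6] [[0.028, 0.998, -0.058], [0.404, -0.065, -0.913], [-0.914, 0.002, -0.405]] [-0.7 -6.3  1.6] 42.41478495807685 [ 0.203  0.99   0.06   1.566 -0.68   0.785  0.71 ]
```

View pics/w12.png

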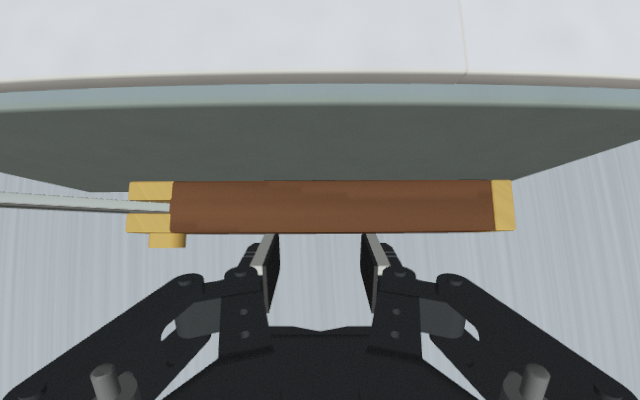

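arm_command --pt "0.5 0 0.2 0 0 0 0" --pt "0.5 0 0 0 0 0 0" --pt "0.5 0 0 0 0 0 0" --pt "0.5 0 -0.5 0 0 0 0" --pt "0.5 0 -0.7 0 0 0 0" --pt "0.5 0 -1.5 0 0 0 0" --pt "0.5 0 -2.5 0.5 0 0 0" --pt "0.5 0 -3.5 1 0 0 0" --pt "0.5 0 -3.5 2 0 0 0" --pt "0.5 -1 -3 2.5 0 0 0" --pt "0.5 -1 -3 2.5 0 0 0" --pt "0.5 -1 -3 2.5 0 0 0" --pt "0.5 0 0 0 0 0 0" --pt "0.5 0 0 0 0 0 0"

```text
clock: 15.42
eef_pos: [632.8, -257.3, 117.3]
tool_rot: [3.132, 1.154, 1.493]
force: [0.1, -0.9, -0.4]
width: 42.7
```

```bash
python3 snap.py wrist w13; python3 snap.py side s13
```

```text
15.4167 [ 632.8 -257.3  117.3] [[0.031, 0.998, -0.061], [0.403, -0.069, -0.912], [-0.914, 0.004, -0.405]] [ 0.1 -0.9 -0.4] 42.675627044239775 [ 0.455  0.918  0.154  1.346 -0.539  1.153  0.783]
15.4667 [ 632.9 -253.8  116.1] [[0.028, 0.998, -0.059], [0.407, -0.065, -0.911], [-0.913, 0.002, -0.408]] [ 0.9  1.1 -0.1] 42.495089724171 [ 0.452  0.919  0.151  1.348 -0.54   1.153  0.783]
```

View pics/w13.png

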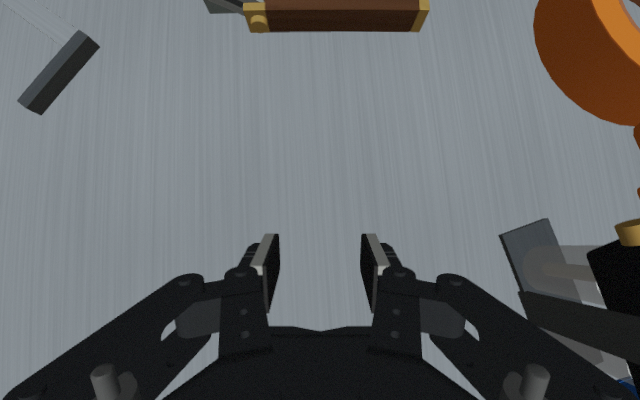

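View pics/s13.png

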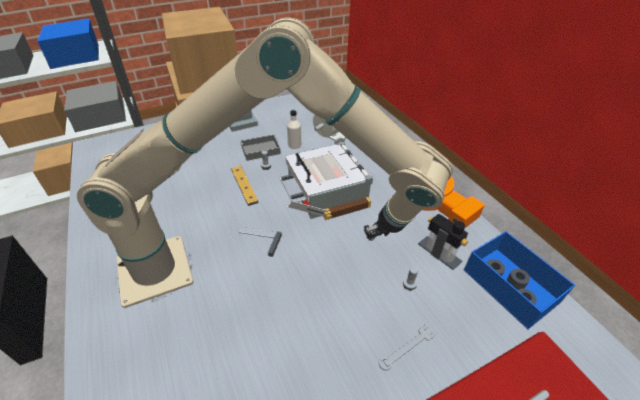

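arm_command --pt "0.5 -1.3 -0.3 0 7 -0.4 0" --pt "0.5 -1.3 -0.3 0 7 -0.4 0" --pt "0.5 -1.3 -0.3 0 7 -0.4 0" --pt "0.5 -1.3 -0.3 0 7 -0.4 0" --pt "0.5 -1.3 -0.3 0 7 -0.4 0" --pt "0.5 -1.3 -0.3 0 7 -0.4 0" --pt "0.5 0 0 0 0 0 0" --pt "0.5 0 0 0 0 0 0"

```text
clock: 16.18
eef_pos: [553.8, -269.6, 111.9]
tool_rot: [-3.132, 0.412, 1.51]
force: [0.8, 1.0, 0.1]
width: 42.7
```

```bash
python3 snap.py wrist w14
```

```text
16.1833 [ 553.8 -269.6  111.9] [[0.055, 0.998, -0.034], [0.915, -0.064, -0.399], [-0.401, -0.009, -0.916]] [0.8 1.  0.1] 42.722329671222724 [ 0.83   1.229 -0.071  1.131 -0.707  1.694  0.974]
```

View pics/w14.png

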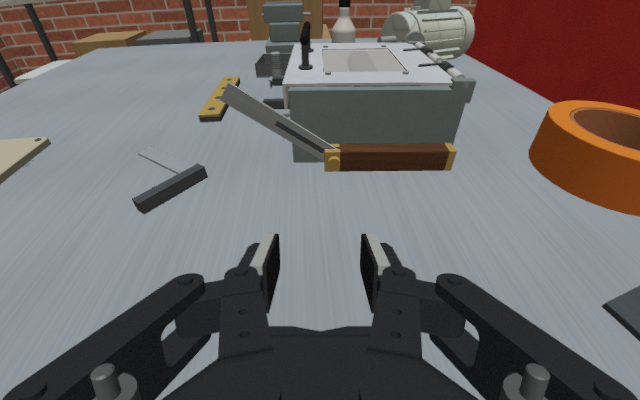

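```bash
python3 - <<'E'
import cv2
im=cv2.imread("pics/w14.png"); cv2.imwrite("pics/w14z.png",cv2.resize(im[70:180,210:470],None,fx=3,fy=3,interpolation=cv2.INTER_CUBIC))
cv2.imwrite("pics/w14y.png",cv2.resize(im[75:180,215:350],None,fx=5.5,fy=5.5,interpolation=cv2.INTER_CUBIC))
E
```

```text
(no output)
```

View pics/w14y.png

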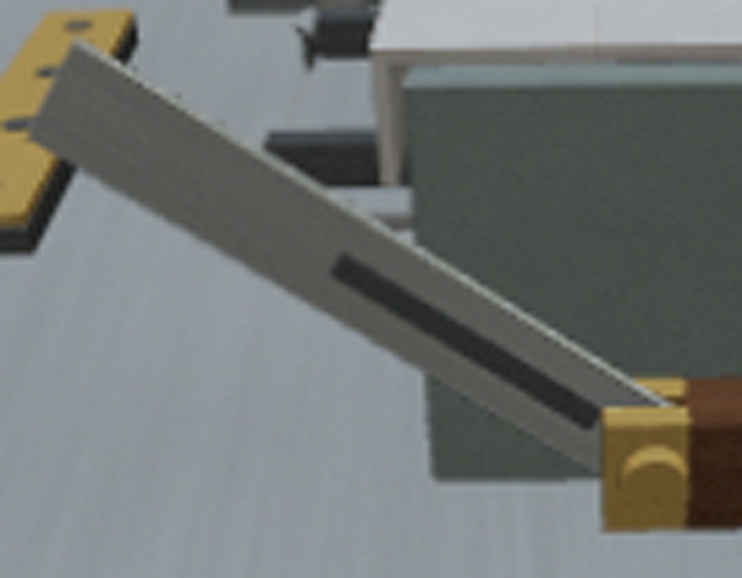

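View pics/w14z.png

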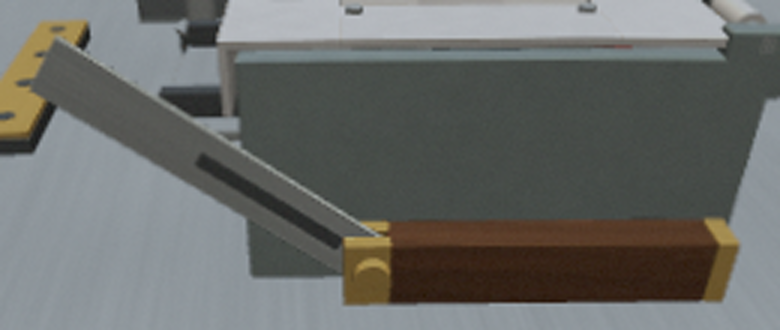

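```bash
cat > ang.py <<'E'
from h import *
yaw=np.radians(-3.75); fx=np.array([np.cos(yaw),np.sin(yaw),0]); fy=np.array([-fx[1],fx[0],0]); 
O=np.append(np.array([648.7,-11.6]),0)+120*fy
def onplane(cam,px,T,yf):
    o,d=rays(cam,px,T); t=(yf-(o-O)@fy)/(d@fy); P=o+d*t[:,None]-O; return np.c_[P@fx,P[:,2]]
E
python3 - <<'E'
from ang import *
T=np.load("pics/w14.npy")
sc=lambda p:np.array(p)/5.5+[215,75]
for n,p in dict(up=[[74,46],[600,380]],low=[[32,132],[598,474]],slot=[[345,253],[605,405]],slotl=[[333,272],[590,427]]).items():
    q=onplane("wrist",sc(p),T,-134); d=q[0]-q[1]; print(n,q.round(1),np.arctan2(d[1],-d[0]).round(3),np.hypot(*d).round(1))
s2=lambda p:np.array(p)/3+[210,70]
q=onplane("wrist",s2([[345,303],[725,301],[345,238],[705,245]]),T,-144); print("stock face",q.round(1))
q=onplane("wrist",s2([[250,275],[238,60],[725,62]]),T,-120); print("cheek",q.round(1))
# floor positions of stock bottom edge
print(on_z("wrist",s2([[345,303],[725,301]]),0,T))
im=cv2.imread("pics/s13.png"); cv2.imwrite("pics/s13z.png",cv2.resize(im[180:230,270:390],None,fx=6.6,fy=6.6,interpolation=cv2.INTER_CUBIC))
E
```

```text
up [[-187.   120. ]
 [ -72.5   36.9]] 0.628 141.5
low [[-200.2  101.1]
 [ -72.9    9.6]] 0.623 156.8
slot [[-132.4   71. ]
 [ -71.2   29.8]] 0.592 73.8
slotl [[-135.7   66.2]
 [ -75.    23.5]] 0.612 74.3
stock face [[-71.2  -0.4]
 [109.3  -0.2]
 [-71.3  34.4]
 [ 91.7  30.3]]
cheek [[-117.7    0.4]
 [-116.1  106.2]
 [  89.3  105.1]]
[[576.01423801 -31.52823781   0.        ]
 [755.99574041 -42.93666448   0.        ]]
```

View pics/s13z.png

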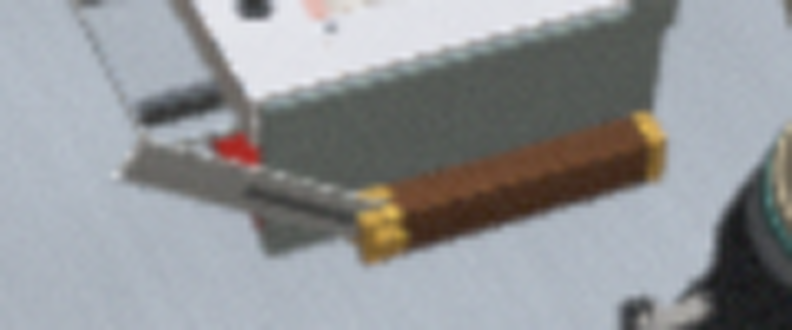

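```bash
python3 - <<'E'
from ang import *
H=O-95*fx+np.array([0,0,154]); print("handle",H)
pts=[H,H+64*fy,H-64*fy]
for cam,f in (("wrist","w1"),("wrist","w14"),("side","s13"),("scene","scene0")):
    T=np.load(f"pics/{f}.npy") if f!="scene0" else None
    q=proj(cam,pts,T); print(f,q.round(1).tolist())
    im=cv2.imread(f"pics/{f}.png"); c=q[0]
    x0=int(np.clip(c[0]-50,0,540));y0=int(np.clip(c[1]-40,0,320))
    crop=cv2.resize(im[y0:y0+80,x0:x0+100],None,fx=4,fy=4,interpolation=cv2.INTER_CUBIC)
    for p in q: cv2.circle(crop,tuple(int(v) for v in (p-[x0,y0])*4),3,(0,0,255),1)
    cv2.imwrite(f"pics/hz_{f}.png",crop)
a=[cv2.imread(f"pics/hz_{f}.png") for f in("w1","w14","s13","scene0")]
cv2.imwrite("pics/hz.png",np.vstack([np.hstack(a[:2]),np.hstack(a[2:])])[:, :800])
E
```

```text
handle [561.7517778  114.35636807 154.        ]
w1 [[311.3, 50.8], [310.6, -15.4], [311.9, 112.2]]
w14 [[308.0, 30.7], [309.3, 24.0], [306.4, 39.2]]
s13 [[303.3, 162.8], [297.2, 152.8], [309.9, 173.4]]
scene0 [[362.5, 215.1], [378.5, 222.8], [347.3, 207.7]]
```

View pics/hz.png

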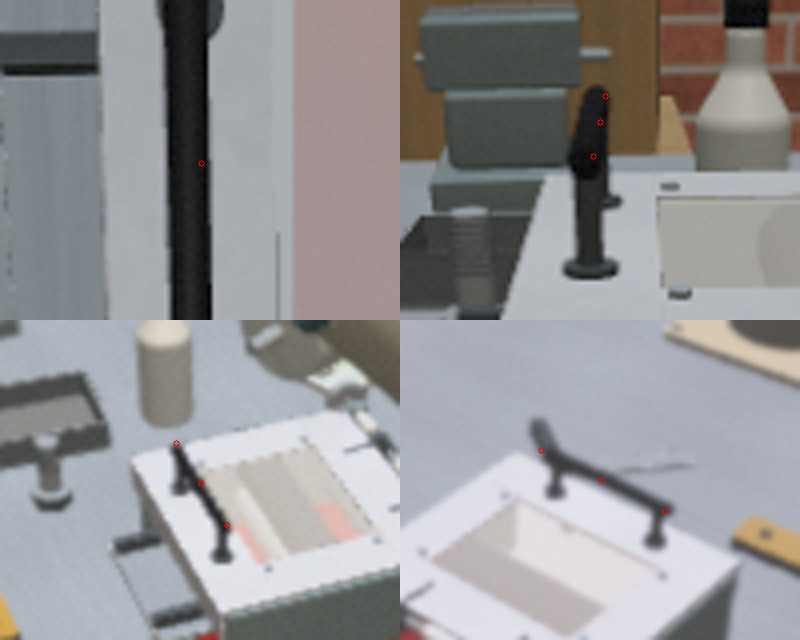

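arm_command --pt "0.5 0 0 3.4 -6.63 0.43 0" --pt "0.5 0 0 3.4 -6.63 0.43 0" --pt "0.5 0 0 3.4 -6.63 0.43 0" --pt "0.5 0 0 3.4 -6.63 0.43 0" --pt "0.5 -0.45 3.53 0 -6.63 0.43 0" --pt "0.5 -0.45 3.53 0 -6.63 0.43 0" --pt "0.5 -0.45 3.53 0 -6.63 0.43 0" --pt "0.5 -0.45 3.53 0 -6.63 0.43 0" --pt "0.5 -0.45 3.53 0 -6.63 0.43 0" --pt "0.5 -0.45 3.53 0 -6.63 0.43 0" --pt "0.5 -0.45 3.53 0 -0.43 -6.6 0" --pt "0.5 -0.45 3.53 0 -0.43 -6.6 0" --pt "0.5 -0.45 3.53 0 -0.43 -6.6 0" --pt "0.5 -0.45 3.53 0 -0.43 -6.6 0" --pt "0.5 -0.45 3.53 0 -0.43 -6.6 0" --pt "0.45 0 0 -0.5 0 0 0" --pt "0.45 0 0 0 0 0 0"

```text
clock: 17.65
eef_pos: [508.9, 64.1, 250.1]
tool_rot: [1.57, 1.161, -0.064]
force: [0.7, -0.8, 0.3]
width: 38.5
```

```bash
python3 snap.py wrist w15; python3 snap.py side s15
```

```text
17.65 [508.9  64.1 250.1] [[0.397, 0.915, -0.063], [-0.025, -0.058, -0.998], [-0.917, 0.398, 0.0]] [ 0.7 -0.8  0.3] 38.484747157728464 [-0.526  0.275  0.324  2.238  0.119  0.251 -0.404]
17.7 [509.9  61.6 250.1] [[0.397, 0.915, -0.069], [-0.028, -0.063, -0.998], [-0.917, 0.398, 0.001]] [-0.5  0.1  0. ] 38.54341221090528 [-0.522  0.276  0.325  2.236  0.118  0.252 -0.403]
```

View pics/w15.png

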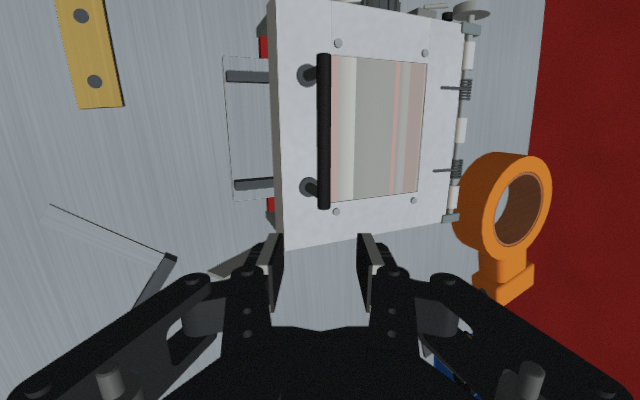

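View pics/s15.png

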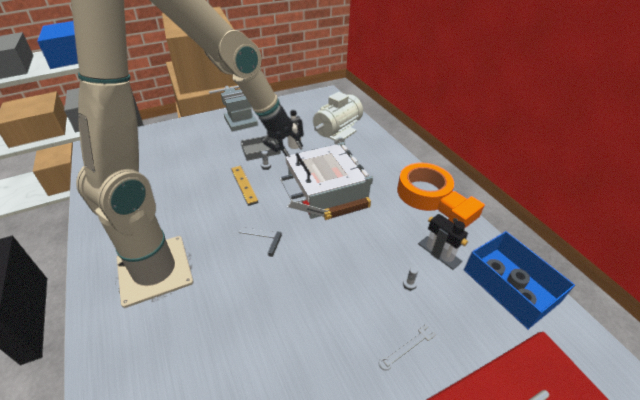

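arm_command --pt "0.45 0.72 1.35 -1.2 0 0 0" --pt "0.45 0.72 1.35 -1.2 0 0 0" --pt "0.45 0.72 1.35 -1.2 0 0 0" --pt "0.45 0.72 1.35 -1.2 0 0 0" --pt "0.45 0 0 0 0 0 0" --pt "0.45 0 0 0 0 0 0"

```text
clock: 18.25
eef_pos: [535.3, 104.7, 206.4]
tool_rot: [1.555, 1.166, -0.09]
force: [-0.5, -1.4, -0.1]
width: 37.9
```

```bash
python3 snap.py wrist w16; python3 snap.py side s16
```

```text
18.25 [535.3 104.7 206.4] [[0.392, 0.917, -0.075], [-0.035, -0.067, -0.997], [-0.919, 0.393, 0.006]] [-0.5 -1.4 -0.1] 37.923017452699256 [-0.395  0.392  0.055  2.199  0.682  0.233 -1.062]
18.3 [535.  104.4 206.9] [[0.392, 0.917, -0.076], [-0.036, -0.067, -0.997], [-0.919, 0.394, 0.006]] [-0.1 -0.1  0.4] 38.38052923458416 [-0.396  0.39   0.057  2.199  0.682  0.234 -1.063]
```

View pics/w16.png

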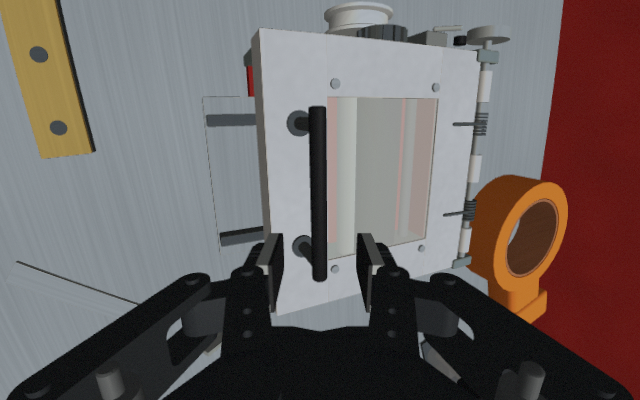

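```bash
python3 - <<'E'
from ang import *
T1=np.load("pics/w15.npy");T2=np.load("pics/w16.npy");T3=np.load("pics/w1.npy")
for a,b in(([323.5,54],[318,107]),([323.5,208],[319,280])):
    o1,d1=rays("wrist",[a],T1);o2,d2=rays("wrist",[b],T2)
    print(tri(o1,d1[0],o2,d2[0]), on_z("wrist",[a],154,T1).round(1),on_z("wrist",[b],154,T2).round(1))
print(on_z("wrist",[[308,112],[308.5,50]],154,T3))
E
```

```text
(array([561.10599952, 176.11179454, 154.79073575]), np.float64(0.5755829709508461)) [[561.2 176.3 154. ]] [[561.7 176.1 154. ]]
(array([551.68852792,  51.25660695, 157.91392813]), np.float64(0.28479041773898955)) [[553.5  49.7 154. ]] [[553.   48.6 154. ]]
[[553.18719737  51.06345448 154.        ]
 [558.86960081 115.38914863 154.        ]]
```

arm_command --pt "0.45 0.6 0.5 -0.6 0.27 4.1 0" --pt "0.45 0.6 0.4 -0.6 0.27 4.1 0" --pt "0.45 0 0 0 0 0 0" --pt "0.45 0 0 0 0 0 0"

```text
clock: 18.68
eef_pos: [547.5, 114.5, 195.2]
tool_rot: [1.549, 1.307, -0.095]
force: [-0.5, -1.0, -0.0]
width: 38.7
```

```bash
python3 snap.py wrist w17
```

```text
18.6833 [547.5 114.5 195.2] [[0.259, 0.963, -0.074], [-0.025, -0.07, -0.997], [-0.965, 0.26, 0.006]] [-0.5 -1.  -0. ] 38.67985713420113 [-0.165  0.458 -0.22   2.045  0.493  0.455 -0.849]
```

View pics/w17.png

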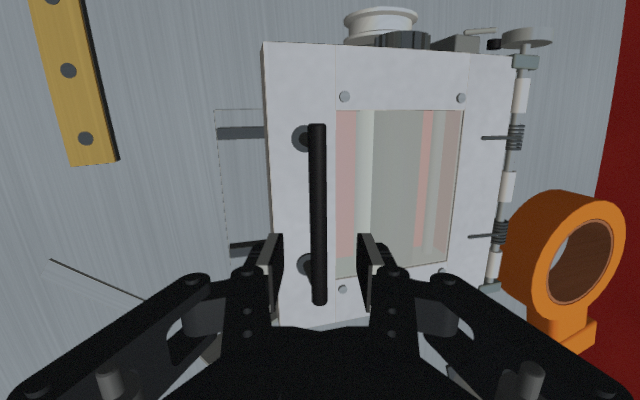

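arm_command --pt "0.45 0.43 -0.05 -1.7 0 0 0" --pt "0.45 0.43 -0.05 -1.7 0 0 0" --pt "0.45 0.38 -0.05 -1.4 0 0 0" --pt "0.45 0.27 0 -1.0 0 0 0" --pt "0.45 0 0 0 0 0 0" --pt "0.45 0 0 0 0 0 0"

```text
clock: 19.23
eef_pos: [560.7, 114.7, 136.7]
tool_rot: [1.542, 1.309, -0.098]
force: [-1.0, -0.1, 0.9]
width: 38.1
```

```bash
python3 snap.py wrist w18; python3 snap.py side s18
```

```text
19.2333 [560.7 114.7 136.7] [[0.257, 0.964, -0.069], [-0.025, -0.065, -0.998], [-0.966, 0.258, 0.008]] [-1.  -0.1  0.9] 38.128610646084006 [-0.227  0.567 -0.125  2.065  0.577  0.322 -0.926]
19.2833 [561.2 115.  137.3] [[0.258, 0.964, -0.07], [-0.025, -0.065, -0.998], [-0.966, 0.259, 0.007]] [0.3 0.3 0.3] 38.442723747589326 [-0.227  0.566 -0.126  2.064  0.577  0.322 -0.926]
```

View pics/w18.png

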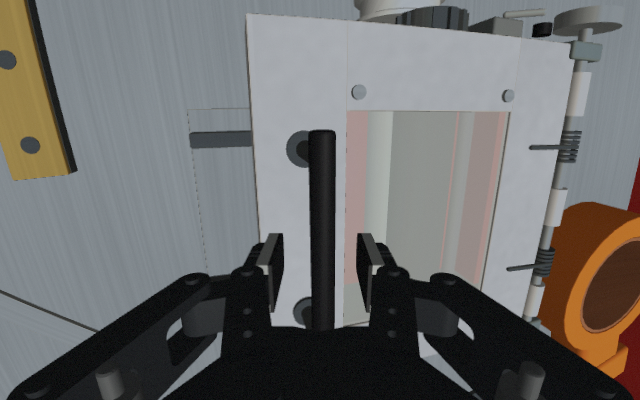

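View pics/s18.png

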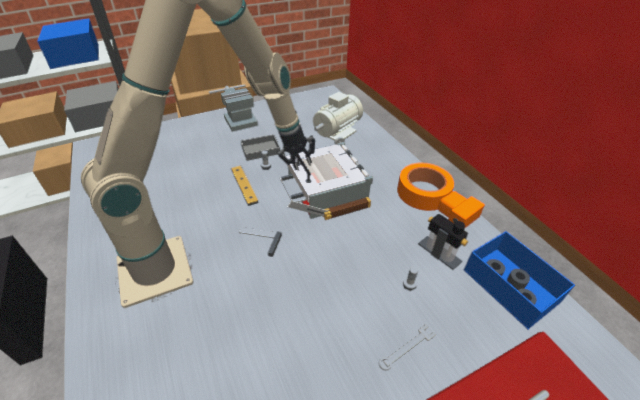

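arm_command --pt "0 0 0 0 0 0 0" --pt "0 0 0 0 0 0 0" --pt "0 0 0 0 0 0 0" --pt "0 0 0 0 0 0 0" --pt "0 0 0 0 0 0 0" --pt "0 0 0 0 0 0 0"

```text
clock: 19.83
eef_pos: [561.8, 115.0, 137.3]
tool_rot: [1.547, 1.308, -0.093]
force: [-2.1, 0.0, 6.3]
width: 10.1
```

```bash
python3 snap.py wrist w19; python3 - <<'E'
from ang import *
s=ctrl.read_state(); T=pose_tool(s)
g=T[:3,3]-19*T[:3,0]; print("grasp pt",g, (g-O)@fx,(g-O)@fy)
Rg=203**2+41**2
# hinge position such that grasp is handle at theta=0
hinge=g+203*fx-np.array([0,0,41]); print("hinge",hinge)
for th in (0.1,.2,.3,.4,.5,.6,.62):
    h=hinge+(-203*np.cos(th)+41*np.sin(th))*fx+np.array([0,0,41*np.cos(th)+203*np.sin(th)])
    Rr=R.from_rotvec(fy*th).as_matrix()
    t=h+19*(Rr@T[:3,0]); print(th,(t-T[:3,3]).round(1), (h-g).round(1))
E
```

```text
19.8333 [561.8 115.  137.3] [[0.259, 0.963, -0.07], [-0.024, -0.066, -0.998], [-0.966, 0.26, 0.006]] [-2.1  0.   6.3] 10.053894598871668 [-0.225  0.567 -0.127  2.063  0.578  0.322 -0.926]
grasp pt [556.89802471 115.43276907 155.63307517] -99.91376082192757 0.7566457059107116
hinge [759.46338613 102.15593384 114.63307517]
0.1 [ 3.2 -0.2 19.7] [ 5.1 -0.3 20.1]
0.2 [ 8.4 -0.6 38.9] [12.2 -0.8 39.5]
0.3 [15.5 -1.  57.5] [21.1 -1.4 58.2]
0.4 [24.4 -1.6 75.3] [31.9 -2.1 75.8]
0.5 [35.  -2.3 92.2] [44.4 -2.9 92.3]
0.6 [ 47.3  -3.1 107.9] [ 58.5  -3.8 107.5]
0.62 [ 49.9  -3.3 110.9] [ 61.5  -4.  110.3]
```

View pics/w19.png

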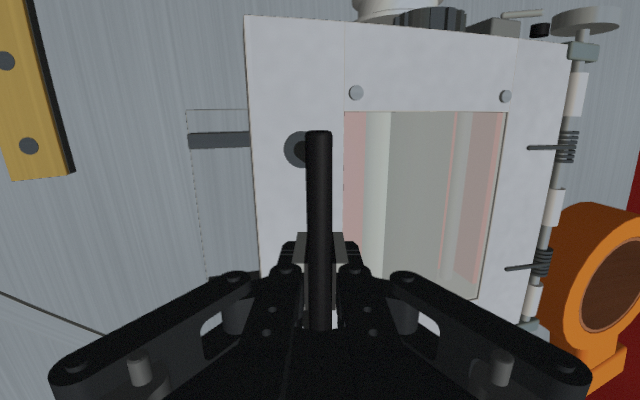

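arm_command --pt "0 0.13 0 1.0 0.19 2.86 0" --pt "0 0.19 0 0.97 0.19 2.86 0" --pt "0 0.24 0 0.97 0.19 2.86 0" --pt "0 0.28 -0.1 0.95 0.19 2.86 0" --pt "0 0.33 0 0.94 0.19 2.86 0" --pt "0 0.38 0 0.92 0.19 2.86 0" --pt "0 0.42 -0.1 0.9 0.19 2.86 0" --pt "0 0.47 0 0.88 0.19 2.86 0" --pt "0 0 0 0 0 0 0"

```text
clock: 20.63
eef_pos: [585.4, 113.6, 211.1]
tool_rot: [-1.531, 1.426, 3.112]
force: [-3.0, 2.9, -6.6]
width: 9.7
```

```bash
python3 snap.py wrist w20; python3 snap.py side s20
```

```text
20.6333 [585.4 113.6 211.1] [[-0.144, 0.987, -0.068], [0.004, -0.069, -0.998], [-0.99, -0.144, 0.006]] [-3.   2.9 -6.6] 9.733531690887395 [ 0.042  0.679 -0.446  1.547  0.249  1.117 -0.529]
20.6833 [584.9 113.6 210.3] [[-0.143, 0.987, -0.067], [0.003, -0.068, -0.998], [-0.99, -0.142, 0.006]] [-2.3  2.7 -7.2] 9.850297249753261 [ 0.041  0.678 -0.446  1.551  0.25   1.113 -0.53 ]
```

View pics/s20.png

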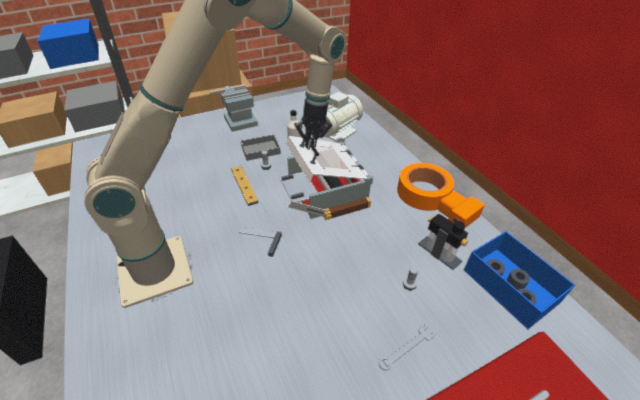

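View pics/w20.png

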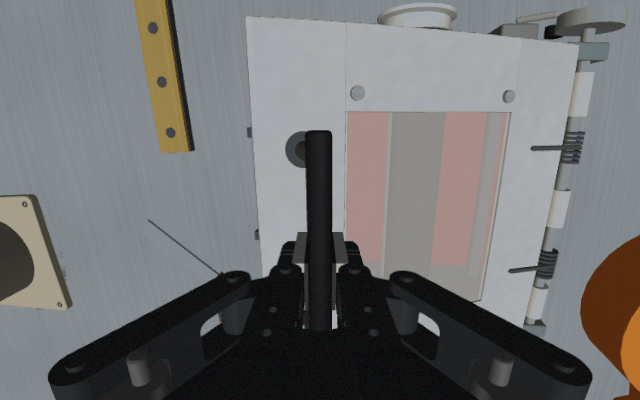

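arm_command --pt "0 0.51 0 0.86 0.19 2.86 0" --pt "0 0.55 -0.1 0.83 0.19 2.86 0" --pt "0 0.6 0 0.8 0.19 2.86 0" --pt "0 0.63 -0.1 0.77 0.19 2.86 0" --pt "0 0.26 0 0.3 0.08 1.1 0" --pt "0 0 0 0 0 0 0" --pt "0 0 0 0 0 0 0"

```text
clock: 21.32
eef_pos: [609.8, 112.1, 245.9]
tool_rot: [-1.552, 1.209, 3.095]
force: [-3.9, 2.9, -6.6]
width: 9.8
```

```bash
cat > gang.py <<'E'
from ang import *
from scipy.optimize import minimize_scalar
s=ctrl.read_state(); T=pose_tool(s); g=T[:3,3]-19*T[:3,0]
hinge=np.array([759.5,102.2,114.0])
d=g-hinge; a=np.arctan2(d[2],-(d@fx)); print("TCP",T[:3,3].round(1),"guard by pos",a-np.arctan2(41,203),"radius",np.hypot(d[2],d@fx),"(207.1)")
x=T[:3,0]; print("by tool rot",np.arctan2(.259,.966)-np.arctan2(x@fx,-x[2]), "force",s["force"],s["width"])
E
python3 gang.py; python3 snap.py side s21; python3 snap.py wrist w21; python3 - <<'E'
import cv2
im=cv2.imread("pics/s21.png"); cv2.imwrite("pics/s21z.png",cv2.resize(im[90:240,260:400],None,fx=4,fy=4,interpolation=cv2.INTER_CUBIC))
E
```

```text
TCP [609.8 112.1 245.9] guard by pos 0.6076869171979448 radius 207.20364408732928 (207.1)
by tool rot 0.6236043603271071 force [-3.87009339  2.87974498 -6.61171992] 9.795536732662933
21.3167 [609.8 112.1 245.9] [[-0.353, 0.933, -0.064], [0.016, -0.062, -0.998], [-0.935, -0.354, 0.007]] [-3.9  2.9 -6.6] 9.795536732662933 [ 0.031  0.813 -0.448  1.213  0.185  1.516 -0.452]
21.3667 [609.8 112.1 245.9] [[-0.353, 0.933, -0.064], [0.016, -0.062, -0.998], [-0.935, -0.353, 0.007]] [-3.   4.5 -7.8] 9.865319852884207 [ 0.031  0.812 -0.448  1.214  0.185  1.515 -0.452]
```

View pics/s21z.png

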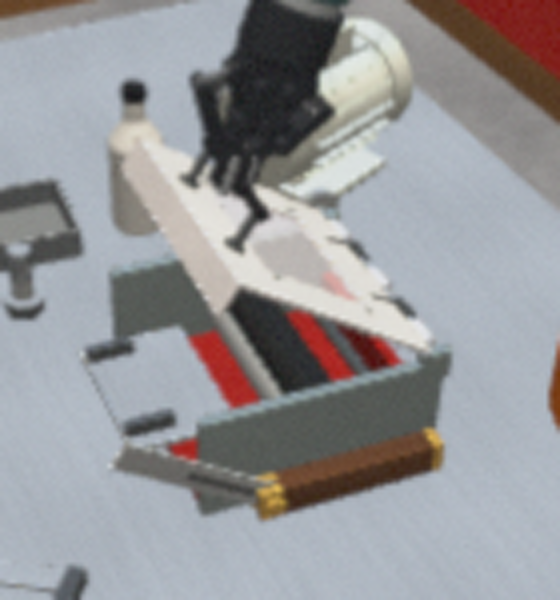

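View pics/w21.png

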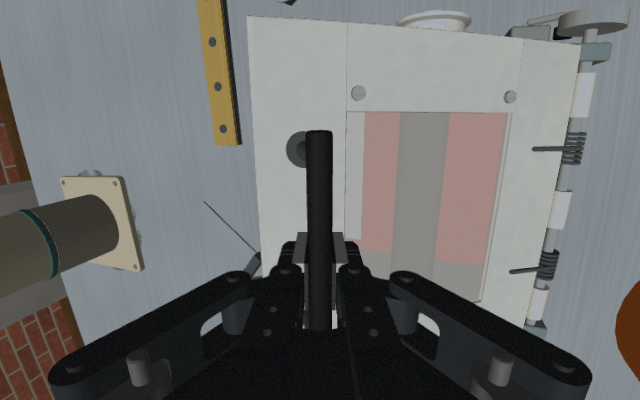

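```bash
python3 - <<'E'
import cv2
im=cv2.imread("pics/s21.png"); cv2.imwrite("pics/s21y.png",cv2.resize(im[150:222,284:384],None,fx=8,fy=8,interpolation=cv2.INTER_CUBIC))
E
```

```text
(no output)
```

View pics/s21y.png

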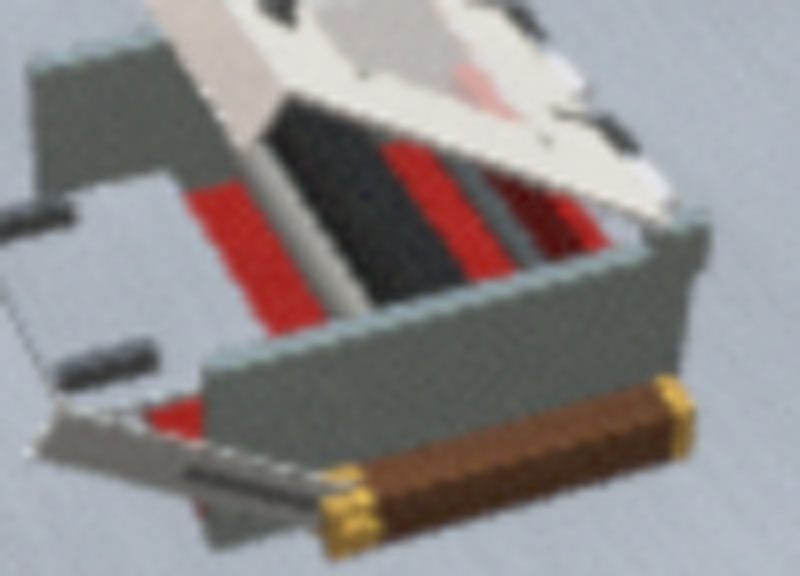

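```bash
python3 - <<'E'
from ang import *
sc=lambda p:np.array(p)/8+[284,150]
for n,p,y in (("guard",[[290,93],[650,220]],-118),("bl up",[[66,410],[325,482]],-132),("bl low",[[40,455],[325,526]],-134)):
    q=onplane("side",sc(p),None,y); d=q[0]-q[1]; print(n,q.round(1),np.arctan2(d[1],-d[0]).round(3))
E
```

```text
guard [[-80.4 236.6]
 [ 88.8 123.4]] 0.59
bl up [[-182.2  114.9]
 [ -67.1   33.6]] 0.615
bl low [[-194.8   96. ]
 [ -67.4    8.6]] 0.601
```

arm_command --pt "0 0.13 0 0.15 0.05 0.6 0" --pt "0 0 0 0 0 0 0" --pt "0 0 0 0 0 0 0" --pt "0 0 0 0 0 0 0" --pt "0 0 0 0 0 0 0" --pt "0 0 0 0 0 0 0" --pt "0 0 0 0 0 0 0" --pt "0 0 0 0 0 0 0"

```text
clock: 22.08
eef_pos: [612.3, 111.9, 248.4]
tool_rot: [-1.555, 1.201, 3.092]
force: [-2.3, 4.8, -9.8]
width: 9.4
```

```bash
python3 gang.py; python3 snap.py scene sc22; python3 snap.py side s22; python3 gang.py; python3 - <<'E'
from h import *
print(np.abs(ctrl.read_state()["qd"]).max())
a=cv2.imread("pics/s22.png");b=cv2.imread("pics/side0.png")
cv2.imwrite("pics/s22c.png",np.vstack([a[80:350,180:560],b[80:350,180:560]]))
E
```

```text
TCP [612.3 111.9 248.4] guard by pos 0.6251940316546922 radius 207.232007857725 (207.1)
by tool rot 0.631281700937932 force [-2.30166469  4.79314453 -9.79417919] 9.367854693370479
22.0833 [612.3 111.9 248.4] [[-0.361, 0.93, -0.065], [0.018, -0.063, -0.998], [-0.933, -0.361, 0.006]] [-2.3  4.8 -9.8] 9.367854693370479 [ 0.03   0.82  -0.448  1.193  0.183  1.535 -0.449]
22.1333 [612.2 112.  248.4] [[-0.361, 0.93, -0.065], [0.018, -0.063, -0.998], [-0.933, -0.361, 0.006]] [-2.6  5.  -8.2] 9.881637319395837 [ 0.03   0.82  -0.448  1.193  0.183  1.535 -0.449]
TCP [612.3 112.  248.5] guard by pos 0.6252981350641036 radius 207.26410827958244 (207.1)
by tool rot 0.6312213631013615 force [-3.06202789  4.25867919 -9.28076625] 9.85526424670048
0.0017914397916267697
```

View pics/s22c.png

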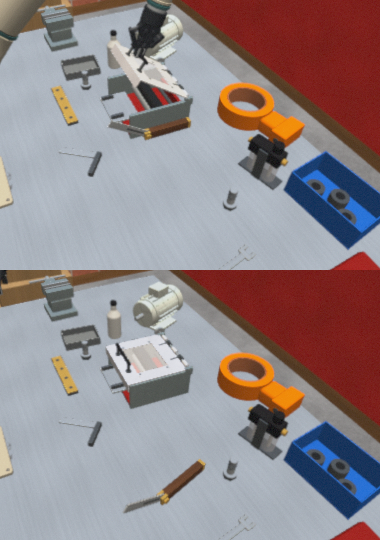

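View pics/sc22.png

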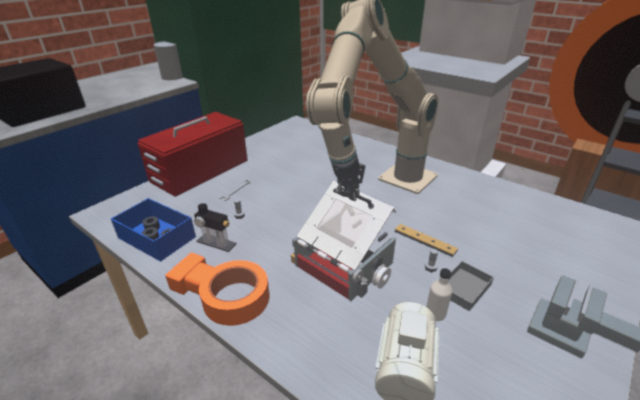

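Both views agree. The bevel stands flush on the cheek, the guard is held at about 0.62 rad, and the bystanders look unmoved. I'm handing the job in.

```bash
python3 -c "
from cell import ctrl
print(ctrl.finish_job())"
```

```text
the job is handed in; nothing more can be done
None
```

The job is handed in at about 22 s of the 64 s. The bevel stands flush on the plain cheek, and the fingers hold the guard parallel with its blade. `finish_job` gave no verdict.

- **Bevel:** I gripped it by the stock, set it down about 67 mm from the cheek and let go. I then pushed it in low with the fingertips and backed off while the guard was still shut. The stock swung about 3° during the first push, so I moved the push point and it came parallel again. It stopped against the cheek at about 6 N. The picture taken after letting go puts the stock within about 1 mm of flush, at x ≈ +19 mm of the feed, blade towards the handle end. I didn't measure the flush fit again after lifting the guard; the last side picture only shows it looking unchanged.
- **Blade angle:** The wrist camera's level view gave 0.623–0.628 rad on the long edges; the short slot edges read lower, at 0.59–0.61. The side camera gave 0.60–0.615.
- **Guard:** At hand-in it read 0.625 rad from the handle's position and 0.631 from the tool's turn. The side camera read 0.59 just before a last nudge of about 0.015 rad; I didn't repeat that reading. The guard was still, with about 10 N on the wrist and the bar gripped.
- **Where readings disagree:** They differ by up to about 0.03 rad, inside the 0.07 allowed.
- **Bystanders:** They look unmoved compared with the starting pictures, though I didn't measure their positions again.

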